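Close a test chamber lid crosswise

ROBOT

A 6-joint arm with a two-finger parallel gripper is mounted at the origin on the work surface. World frame = base frame: x ahead of the robot, y to its left, z up, the work surface at z = 0. Lengths are in m, angles in rad, forces in N, time in s.
With the tool pointing down it reaches from about 0.275 to 0.75 m from the base axis. Payload 10.2 kg.
Tool frame: the origin (TCP) lies midway between the tips of the shut fingers; the grasp point (between the pads) lies 19 mm behind it; z points along the fingers, y is the line along which they close (so a half turn about z gives the same grasp; the last joint's range is limited). The gripper opens to 88 mm and grips with 3 to 60 N. Pads are 18 mm wide; open, the fingers measure 123 mm over their backs; the gripper's body (75 mm by 187 mm) begins 45 mm behind the grasp point.
Start: joints at [-1.327, 0.313, 1.498, -0, 1.331, -0.223], TCP at [0.236, -0.469, 0.212] pointing down, gripper open.
Joint ranges: [-2.94, 2.94], [-0.97, 2.17], [0.19, 2.56], [-1.23, 4.37], [0.02, 3.11], [-2.88, 2.88]. Speed limits (rad/s): [2.39, 2.39, 3.01, 3.14, 3.14, 3.14].

INTERFACE

Orientations are given as a 3x3 rotation matrix whose columns are the frame's x, y, z axes.
In Python, from plant import env gives the robot as it stands.
- The arm moves only by the tool arm_command, never from a script. Its argument "commands" is a list of rows, each a list of 3 entries, a list of its own where there are three numbers: the opening in per cent of the stroke, from 0 (shut) to 100 (fully open), then the shift along the tool's x, y, z in mm, then the turn about the tool's z in degrees. In form: [[fingers, [tx, ty, tz], turn], ...]. A call has 1 to 12 rows; each row shifts and turns the commanded pose from where the row before left it, along the tool's axes as they then stand; what a row does not reach is not made up. A row lasts 1/8 s, in which the tool goes at most 62.5 mm and 10.7 degrees, less where a joint would pass 70% of its speed; a pose out of reach is approached as far as the arm can. A call with a gripper value outside its range is refused whole. The fingers move at their own pace and stop on an object; the grip force is fixed at half the most. Time passes only in rows, so rows that do not move let the fingers close. It gives the time, the measured TCP pose, the force and the opening at its end, in the units of the state.
- env.state(): the state, without advancing time (a new reading comes with each control period).
- env.read_camera(name): name is "scene" or "side" or "wrist"; returns the picture (420x560x3 uint8, red, green, blue); there is no depth.
- env.get_calibration(name): a dict with "camera_matrix" (3x3 intrinsics, pixels), "k1" (the pictures are not rectified: a ray, as slopes to the right and down, at radius r is drawn at 1 + k1 r^2 times it, then the intrinsics apply), "R" (3x3) and "t" (3): a world point X has camera coordinates R X + t. Camera axes: x right, y down, z forward; pixel columns grow to the right and rows downward; lengths in m; the calibration is good to about 2 mm. A picture is of the moment at which its call begins: read the wrist's pose just before it. get_calibration takes no time and is no camera call; for the wrist camera it gives the pose at the moment of the call.
- env.close_job(): hands the job in, once; it reports no verdict.
The state is a dict: "time_s": time; "qpos": joint angles; "joint_velocities": joint speeds; "tau": joint torques, N m; "eef_pos": TCP position; "tool_rot": TCP orientation; "force": force on the tool from outside, world axes, zero at the start; "torque": the same for the moment, N m; "grip_width": finger opening in m.
Only numpy, scipy, OpenCV 4.12 (cv2) and the standard library are available. Lean on these libraries where they do the work, as an engineer would, in place of code of your own. Each camera call takes 0.05 s, during which the arm holds its last target. There are 200 camera calls.

TASK

Tighten the four T-bar screws on the sloping lid of the test chamber crosswise in two passes, so that the lid seats evenly: first turn each one clockwise to about half way, and only when all four are there turn each one up hard against its stop. In each pass, after the first screw do the one diagonally opposite, then the other two. Leave the things standing around as they are.

Things in the scene. Friction and masses are not known exactly. Their poses are not given: they have to be found in the camera images.
- chamber: Cream console of a test chamber, fixed, 280 mm deep (x), 290 wide (y); origin on the table under its middle; its front (-x) points away from the robot, z up. Its 290 mm square face slopes at 30 degrees, from 195 mm above the table on the robot's side down to 50 mm at the front. A flat strip 29 mm deep, 195 mm high, runs along its rear, towards the robot.
- lid_mid (a point): Centre of the round aluminium lid's surface (250 mm across) on the sloping face. x up the slope (to the robot), z the lid's outward normal, which leans 30 degrees from vertical, away from the robot. A fixed steel port 36 mm across stands here, 22 mm high. Four T-bar screws stand around it on a circle of 180 mm diameter, neighbours 127 mm apart.
- screw_a (a joint): Turn of the near right screw (as the robot sees it; diagonal to screw_c), rad: 0 loose, grows as tightened clockwise seen from outside; 0.8 half way, hard stop at 1.6. Starts in 0 to 0.3. Stays where left, does not sink. Resists with 0.12 N m, rising to 0.22 at the stop, then firmly. The bar's direction when tight differs between screws and episodes: feel or read it.
- screw_b (a joint): Turn of the near left screw (as the robot sees it; diagonal to screw_d), rad: 0 loose, grows as tightened clockwise seen from outside; 0.8 half way, hard stop at 1.6. Starts in 0 to 0.3. Stays where left, does not sink. Resists with 0.12 N m, rising to 0.22 at the stop, then firmly. The bar's direction when tight differs between screws and episodes: feel or read it.
- screw_c (a joint): Turn of the far left screw (as the robot sees it; diagonal to screw_a), rad: 0 loose, grows as tightened clockwise seen from outside; 0.8 half way, hard stop at 1.6. Starts in 0 to 0.3. Stays where left, does not sink. Resists with 0.12 N m, rising to 0.22 at the stop, then firmly. The bar's direction when tight differs between screws and episodes: feel or read it.
- screw_d (a joint): Turn of the far right screw (as the robot sees it; diagonal to screw_b), rad: 0 loose, grows as tightened clockwise seen from outside; 0.8 half way, hard stop at 1.6. Starts in 0 to 0.3. Stays where left, does not sink. Resists with 0.12 N m, rising to 0.22 at the stop, then firmly. The bar's direction when tight differs between screws and episodes: feel or read it.
- bar_a (a point): Middle of the T-bar of the near right screw: a dark steel bar 66 mm long, 12 mm wide, 22 mm tall on an 11 mm stud. x along the bar, y across it, z along the screw's axis outwards from the lid (30 degrees from vertical). The point is on the axis, 36 mm above the lid's surface and 11 mm below the bar's top. Clear space under the bar 25 mm high, over a 6 mm collar 34 mm across.
- bar_b (a point): Middle of the T-bar of the near left screw: a dark steel bar 66 mm long, 12 mm wide, 22 mm tall on an 11 mm stud. x along the bar, y across it, z along the screw's axis outwards from the lid (30 degrees from vertical). The point is on the axis, 36 mm above the lid's surface and 11 mm below the bar's top. Clear space under the bar 25 mm high, over a 6 mm collar 34 mm across.
- bar_c (a point): Middle of the T-bar of the far left screw: a dark steel bar 66 mm long, 12 mm wide, 22 mm tall on an 11 mm stud. x along the bar, y across it, z along the screw's axis outwards from the lid (30 degrees from vertical). The point is on the axis, 36 mm above the lid's surface and 11 mm below the bar's top. Clear space under the bar 25 mm high, over a 6 mm collar 34 mm across.
- bar_d (a point): Middle of the T-bar of the far right screw: a dark steel bar 66 mm long, 12 mm wide, 22 mm tall on an 11 mm stud. x along the bar, y across it, z along the screw's axis outwards from the lid (30 degrees from vertical). The point is on the axis, 36 mm above the lid's surface and 11 mm below the bar's top. Clear space under the bar 25 mm high, over a 6 mm collar 34 mm across.
- multimeter: Bystander: yellow-and-black multimeter, 170 x 85 x 40 mm, lying on the table; origin at its underside. Leave it where it is.
- parts_bin: Bystander: open grey plastic bin 150 x 100 x 60 mm; origin at its underside. Leave it where it is.
- screwdriver: Bystander: screwdriver 180 mm long, lying on the table; origin at its underside. Leave it where it is.
- jar: Bystander: amber glass jar, 48 mm across, 55 mm tall, on the table beside the chamber; origin at its underside. Leave it where it is.
- probe_case: Bystander: black case 110 x 50 x 32 mm on the table beside the chamber; origin at its underside. Leave it where it is.
- can: Bystander: steel can, 54 mm across, 100 mm tall, on the table beside the chamber; origin at its underside. Leave it where it is.

How it is judged:
On the way:
1. first pass: all four screws are about half way (0.5 to 1.1 rad) (value of joint screw_a between 0.5 and 1.1 rad and value of joint screw_b between 0.5 and 1.1 rad and value of joint screw_c between 0.5 and 1.1 rad and value of joint screw_d between 0.5 and 1.1 rad), for 0.2 s.
At the end, for the whole second after the job is handed in: all four screws are against their stops (above 1.54 of 1.6 rad) and still, and every bystander is within 30 mm of where it stood (value of joint each of screw_a, screw_b, screw_c, screw_d above 1.54 rad and velocity of joint screw_a between -0.05 and 0.05 rad/s and velocity of joint screw_b between -0.05 and 0.05 rad/s and velocity of joint screw_c between -0.05 and 0.05 rad/s and velocity of joint screw_d between -0.05 and 0.05 rad/s and not (distance of any of multimeter, parts_bin, screwdriver, jar, probe_case, can from where it was at the start of the episode above 0.03 m)); the robot touches nothing.
It fails at once if a screw is taken beyond the first pass (past 1.1 rad) while another has not had its first turn (under 0.5 rad) (value of joint any of screw_a, screw_b, screw_c, screw_d above 1.1 rad and value of joint any of screw_a, screw_b, screw_c, screw_d below 0.5 rad).
It fails at once if first pass not crosswise: two neighbouring screws are past 0.5 rad while both others are not ((value of joint each of screw_a, screw_b above 0.5 rad and value of joint each of screw_c, screw_d below 0.5 rad) or (value of joint each of screw_b, screw_c above 0.5 rad and value of joint each of screw_d, screw_a below 0.5 rad) or (value of joint each of screw_c, screw_d above 0.5 rad and value of joint each of screw_a, screw_b below 0.5 rad) or (value of joint each of screw_d, screw_a above 0.5 rad and value of joint each of screw_b, screw_c below 0.5 rad)).
It fails at once if second pass not crosswise: two neighbouring screws are past 1.35 rad while both others are not ((value of joint each of screw_a, screw_b above 1.35 rad and value of joint each of screw_c, screw_d below 1.35 rad) or (value of joint each of screw_b, screw_c above 1.35 rad and value of joint each of screw_d, screw_a below 1.35 rad) or (value of joint each of screw_c, screw_d above 1.35 rad and value of joint each of screw_a, screw_b below 1.35 rad) or (value of joint each of screw_d, screw_a above 1.35 rad and value of joint each of screw_b, screw_c below 1.35 rad)).
It fails at once if a bystander is moved more than 30 mm (distance of any of multimeter, parts_bin, screwdriver, jar, probe_case, can from where it was at the start of the episode above 0.03 m).
It also fails if it takes over 72 s, if anything falls off the work surface, if the arm or the gripper's body presses on something with over 40 N, if the wrist force passes 120 N, or if a joint passes its speed limit or range.

## Working session

There is one attempt and no reset: what is moved stays moved. The work goes in short steps, Python scripts to look and compute and a tool call to move; the robot and the scene stay as the last step left them, time stands still between calls to the robot, and variables do not carry over. Pictures are saved under pics/ and viewed, on a budget of 10 in all, crops included, one or two more only if the job needs it, and the job is handed in when it is done.

Besides the shell and the picture viewer there is one more tool, called after "Emit:" by a JSON object that holds its "api" and its "payload", one argument or row to a line. arm_command: Moves the arm, as the interface text tells. Its arguments: {"type":"object","properties":{"commands":{"type":"array","items":{"type":"array"}}},"required":["commands"]}

```bash
ls; mkdir -p pics; python3 - <<'E'
from plant import env
import cv2,numpy as np
s=env.state();print(s)
ims=[]
for n in ("scene","side","wrist"):
    im=env.read_camera(n);cv2.imwrite(f"pics/{n}0.png",im[:,:,::-1]);ims.append(im)
    c=env.get_calibration(n);print(n,c)
E
```

```text
pics
{'time_s': 0.0, 'qpos': array([-1.32741391e+00,  3.13421854e-01,  1.49842009e+00,  1.44158455e-05,
        1.33097791e+00, -2.23387595e-01]), 'joint_velocities': array([ 1.10165383e-03,  1.16337806e-04, -3.20194095e-05,  6.78501834e-05,
       -7.42960759e-04, -6.88761846e-04]), 'tau': array([ 1.46858605e-03, -4.02209079e+01, -2.52268821e+01,  6.95220055e-02,
        3.53103597e-02, -1.16197693e-04]), 'eef_pos': array([ 0.23618428, -0.46857226,  0.21098188]), 'tool_rot': array([[ 8.93028036e-01,  4.50000941e-01, -2.82148369e-04],
       [ 4.50000939e-01, -8.93027283e-01,  1.19440720e-03],
       [ 2.85518172e-04, -1.19360615e-03, -9.99999247e-01]]), 'force': array([ 0.02159321, -0.22616562, -0.53961698]), 'torque': array([-0.02058822,  0.03894925, -0.050635  ]), 'grip_width': 0.08821534281650119}
scene {'camera_matrix': array([[407.3372847 ,   0.        , 285.78605774],
       [  0.        , 407.3372847 , 208.03900244],
       [  0.        ,   0.        ,   1.        ]]), 'k1': 0.016896628672031403, 'R': array([[-0.02396606,  0.99970506, -0.00392784],
       [ 0.82411667,  0.017
[... 277 characters left out ...]
      ,   1.        ]]), 'k1': -0.07589353843304907, 'R': array([[-0.76767722, -0.64064329,  0.01574363],
       [-0.50006322,  0.58349605, -0.63989775],
       [ 0.40075985, -0.49910774, -0.76829877]]), 't': array([0.37987069, 0.3366399 , 1.12837564])}
wrist {'camera_matrix': array([[376.51541066,   0.        , 281.38602383],
       [  0.        , 376.51541066, 208.36564165],
       [  0.        ,   0.        ,   1.        ]]), 'k1': -0.08515891473940318, 'R': array([[ 4.50622784e-01, -8.92714460e-01, -1.78346945e-05],
       [-8.54971145e-01, -4.31576529e-01,  2.87690878e-01],
       [-2.56833504e-01, -1.29624816e-01, -9.57723320e-01]]), 't': array([-0.52491007, -0.03968178,  0.38962712])}
```

View images.

View pics/scene0.png

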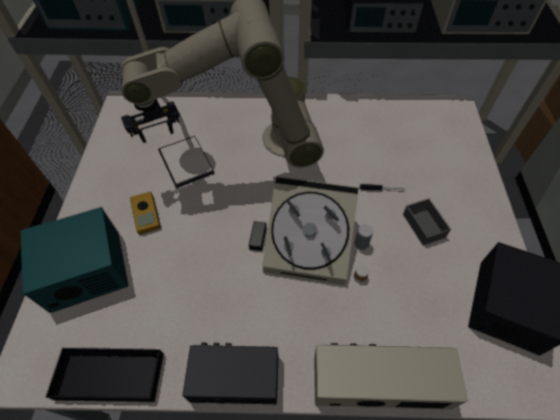

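View pics/side0.png

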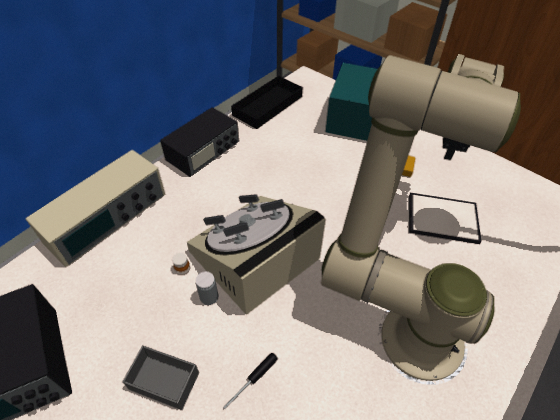

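```bash
cat > h.py <<'E'
from plant import env
import cv2,numpy as np
def ray(c,uv):
    K=c["camera_matrix"];k=c["k1"]
    d=np.array([(uv[0]-K[0,2])/K[0,0],(uv[1]-K[1,2])/K[1,1]])
    u=d.copy()
    for _ in range(20): u=d/(1+k*(u@u))
    R=np.array(c["R"]);return -R.T@c["t"],R.T@np.array([u[0],u[1],1])
def onplane(c,uv,p,n):
    o,d=ray(c,uv);p=np.array(p);n=np.array(n);return o+d*((p-o)@n)/(d@n)
def proj(c,X):
    x=np.array(c["R"])@X+c["t"];u=x[:2]/x[2];u=u*(1+c["k1"]*(u@u))
    K=c["camera_matrix"];return np.array([K[0,0]*u[0]+K[0,2],K[1,1]*u[1]+K[1,2]])
E
python3 - <<'E'
from h import *
c=env.get_calibration("scene")
Z=[0,0,1]
print("port",onplane(c,(309,230),[0,0,.14],Z))
for uv,z in (((277,178),.195),((358,188),.195),((265,275),.05),((350,282),.05)): print(onplane(c,uv,[0,0,z],Z))
s=env.state();R=s["tool_rot"]
print(R.T@(np.array([0.5,0.05,0.36])-s["eef_pos"])*1000)
E
```

```text
port [0.56551355 0.08224717 0.14      ]
[ 0.38777038 -0.03099501  0.195     ]
[0.42604084 0.24978071 0.195     ]
[ 0.69187843 -0.06376155  0.05      ]
[0.710968   0.22187086 0.05      ]
[ 469.00422381 -344.57840701 -148.50488042]
```

Emit:
{"api": "arm_command", "payload": {
  "commands": [
    [100,[0,0,-50],8.9],
    [100,[0,0,-50],8.9],
    [100,[0,0,-50],8.9],
    [100,[30,-46,0],0],
    [100,[30,-46,0],0],
    [100,[30,-46,0],0],
    [100,[30,-46,0],0],
    [100,[30,-46,0],0],
    [100,[30,-46,0],0],
    [100,[30,-46,0],0],
    [100,[30,-46,0],0],
    [100,[30,-46,0],0]
  ]
}}

```text
time_s: 1.65
eef_pos: [0.5066, -0.0529, 0.3614]
tool_rot: [[1.0, 0.001, -0.0], [0.001, -1.0, 0.0], [-0.0, -0.0, -1.0]]
force: [1.2, -1.3, -0.2]
grip_width: 0.0881
```

Emit:
{"api": "arm_command", "payload": {
  "commands": [
    [100,[30,-46,0],0],
    [100,[30,-46,0],0],
    [100,[30,-46,0],0],
    [100,[0,0,0],0],
    [100,[0,0,0],0]
  ]
}}

```text
time_s: 2.28
eef_pos: [0.5956, 0.083, 0.3613]
tool_rot: [[1.0, 0.001, -0.001], [0.001, -1.0, -0.0], [-0.001, 0.0, -1.0]]
force: [-0.0, 0.8, 0.4]
grip_width: 0.0881
```

```bash
python3 - <<'E'
from h import *
s=env.state();print(s["time_s"],s["eef_pos"],s["tool_rot"],s["qpos"])
import pickle
c=env.get_calibration("wrist");im=env.read_camera("wrist");cv2.imwrite("pics/w1.png",im[:,:,::-1]);pickle.dump(c,open("w1.pkl","wb"))
E
```

```text
2.275 [0.59560589 0.08300333 0.36130867] [[ 9.99999555e-01  7.23562610e-04 -6.04555902e-04]
 [ 7.23411122e-04 -9.99999707e-01 -2.50758012e-04]
 [-6.04737164e-04  2.50320558e-04 -9.99999786e-01]] [-5.60205140e-02  4.54975039e-01  9.15613482e-01 -2.90042030e-04
  1.77159369e+00  1.51399456e+00]
```

View pics/w1.png

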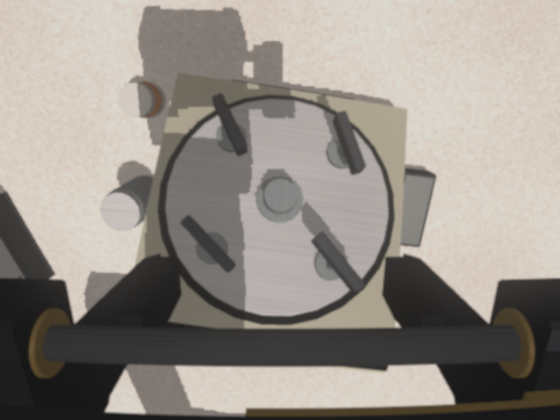

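```bash
cat > bars.py <<'E'
from h import *
def find(im,approx,th=62,half=40):
    g=cv2.cvtColor(im,cv2.COLOR_RGB2GRAY);m=(g<th).astype(np.uint8)
    m=cv2.morphologyEx(m,cv2.MORPH_OPEN,cv2.getStructuringElement(cv2.MORPH_ELLIPSE,(7,7)))
    out={}
    n,l,st,ce=cv2.connectedComponentsWithStats(m)
    for k,p in approx.items():
        i=min(range(1,n),key=lambda i:(np.hypot(*(ce[i]-p)) if st[i,4]>150 else 1e9))
        pts=np.argwhere(l==i)[:,::-1].astype(np.float32)
        r=cv2.minAreaRect(pts);b=cv2.boxPoints(r);e=[b[1]-b[0],b[2]-b[1]]
        L=max(e,key=np.linalg.norm)/2
        out[k]=(np.array(r[0]),np.array(r[0])-L,np.array(r[0])+L,sorted(r[1]),st[i,4])
    return out
def frame(phi):
    f=np.array([np.cos(phi),np.sin(phi),0]);n=.5*f+np.cos(np.pi/6)*np.array([0,0,1])
    x=-np.cos(np.pi/6)*f+np.array([0,0,.5]);return np.c_[x,np.cross(n,x),n]
E
python3 - <<'E'
from bars import *
import pickle
c=pickle.load(open("w1.pkl","rb"));im=cv2.imread("pics/w1.png")[:,:,::-1]
B=find(im,dict(a=(337,262),b=(208,243),c=(230,125),d=(350,143)))
for k in B: print(k,B[k])
phi=-.118
for it in range(3):
    F=frame(phi)
    for P in (0.1225+.031,0.1225+.036,.1225+.041):
        # plane: through lid axis point at mid x ; find offset by port-centre of bars
        q=np.array([.565,.085,P])
        for _ in range(6):
            X={k:onplane(c,B[k][0],q,F[:,2]) for k in B};q=np.mean(list(X.values()),0);q[2]=P
        e=[np.linalg.norm(X[i]-X[j])*1000 for i,j in("ab","bc","cd","da","ac","bd")]
        print(np.round(P,4),q.round(4),np.round(e,1))
    u=X["a"]+X["b"]-X["c"]-X["d"];v=X["b"]+X["c"]-X["a"]-X["d"]
    print("yaw from slope line",np.arctan2(-u[1],-u[0]),"from cross",np.arctan2(v[1],v[0])-np.pi/2)
    # chamber y axis (robot's left seen) 
    phi=(np.arctan2(-u[1],-u[0])+np.arctan2(v[1],v[0])-np.pi/2)/2
E
```

```text
a (array([279.5, 307.5]), array([6.10351562e-05, 3.07500000e+02]), array([558.99993896, 307.5       ]), [222.99996948242188, 558.9998779296875], np.int32(48221))
b (array([207.70063782, 243.28067017]), array([184.93556213, 218.99793243]), array([230.4657135, 267.5634079]), [10.395904541015625, 66.57026672363281], np.int32(651))
c (array([226.51786804, 117.71298218]), array([215.61300659,  96.68217468]), array([237.42272949, 138.74378967]), [13.414956092834473, 47.37977981567383], np.int32(495))
d (array([226.51786804, 117.71298218]), array([215.61300659,  96.68217468]), array([237.42272949, 138.74378967]), [13.414956092834473, 47.37977981567383], np.int32(495))
0.1535 [0.5727 0.132  0.1535] [ 96.4 139.6   0.  210.4 210.4 139.6]
0.1585 [0.574  0.1313 0.1585] [ 95.1 137.8   0.  207.6 207.6 137.8]
0.1635 [0.5753 0.1307 0.1635] [ 93.9 136.    0.  204.9 204.9 136. ]
yaw from slope line 0.1490035852435736 from cross -0.6637885296159621
0.1535 [0.5722 0.1318 0.1535] [ 96.7 139.    0.  210.  210.  139. ]
0.1585 [0.5735 0.1312 0.1585] [ 95.4 137.2   0.  207.2 207.2 137.2]
0.1635 [0.5748 0.1305 0.1635] [ 94.2 135.4   0.  204.5 204.5 135.4]
yaw from slope line 0.1468265134629877 from cross -0.6891471466410459
0.1535 [0.5722 0.1318 0.1535] [ 96.7 138.9   0.  209.9 209.9 138.9]
0.1585 [0.5734 0.1312 0.1585] [ 95.5 137.1   0.  207.2 207.2 137.1]
0.1635 [0.5747 0.1305 0.1635] [ 94.2 135.3   0.  204.4 204.4 135.3]
yaw from slope line 0.14653959151871324 from cross -0.6917134628731437
```

```bash
python3 - <<'E'
import re
s=open("bars.py").read()
s=s.replace("    n,l,st,ce=cv2.connectedComponentsWithStats(m)\n","").replace("    for k,p in approx.items():\n","""    for k,p in approx.items():
        w=np.zeros_like(m);cv2.circle(w,(int(p[0]),int(p[1])),half,1,-1)
        n,l,st,ce=cv2.connectedComponentsWithStats(m*w)
""")
open("bars.py","w").write(s)
E
cat > fit.py <<'E'
from bars import *
def fit(B,c,phi,Ps):
    for it in range(3):
        F=frame(phi)
        for P in Ps:
            q=np.array([.565,.085,P])
            for _ in range(6):
                X={k:onplane(c,B[k][0],q,F[:,2]) for k in B};q=np.mean(list(X.values()),0);q[2]=P
            e=[np.linalg.norm(X[i]-X[j])*1000 for i,j in("ab","bc","cd","da","ac","bd")]
            if it==2:print(np.round(P,4),q.round(4),np.round(e,1))
        u=X["a"]+X["b"]-X["c"]-X["d"];v=X["b"]+X["c"]-X["a"]-X["d"]
        p1,p2=np.arctan2(-u[1],-u[0]),np.arctan2(v[1],v[0])-np.pi/2
        phi=(p1+p2)/2
    print("phi",p1,p2)
    return phi,q,X
E
python3 - <<'E'
from fit import *
import pickle
c=pickle.load(open("w1.pkl","rb"));im=cv2.imread("pics/w1.png")[:,:,::-1]
A=dict(a=(337,262),b=(208,243),c=(230,125),d=(350,143))
for th in (50,56,62,70):
    B=find(im,A,th,44);print(th)
    for k in B: print(k,B[k][0].round(1),B[k][1].round(),B[k][2].round(),np.round(B[k][3],1),B[k][4])
    if th in(56,62):fit(B,c,-.118,(.1535,.1585,.1635))
im2=cv2.resize(im[75:305,150:420],None,fx=2.9,fy=2.6);cv2.imwrite("pics/crop1.png",cv2.resize(im[75:305,150:420],None,fx=2.6,fy=2.6,interpolation=cv2.INTER_CUBIC)[:,:,::-1])
E
```

```text
Traceback (most recent call last):
  File "bars.py", line 9, in find
    i=min(range(1,n),key=lambda i:(np.hypot(*(ce[i]-p)) if st[i,4]>150 else 1e9))
ValueError: min() iterable argument is empty
```

```bash
python3 - <<'E'
from fit import *
import pickle
c=pickle.load(open("w1.pkl","rb"));im=cv2.imread("pics/w1.png")[:,:,::-1]
A=dict(a=(337,262),b=(208,243),c=(230,125),d=(350,143))
cv2.imwrite("pics/crop1.png",cv2.resize(im[75:305,150:420],None,fx=2.6,fy=2.6,interpolation=cv2.INTER_CUBIC)[:,:,::-1])
for th in (66,76,86):
  try:
    B=find(im,A,th,44);print(th)
    for k in B: print(k,B[k][0].round(1),B[k][1].round(),B[k][2].round(),np.round(B[k][3],1),B[k][4])
    fit(B,c,-.118,(.1535,.1585,.1635))
  except Exception as e: print(e)
E
```

```text
min() iterable argument is empty
76
a [352.5 292.5] [350. 295.] [355. 290.] [5.7 7.1] 42
b [207.5 243.5] [184. 220.] [232. 268.] [12.7 67.9] 820
c [229.3 124.1] [216.  95.] [243. 153.] [15.1 64.1] 825
d [346.5 152.6] [343. 141.] [350. 164.] [ 7.6 23.7] 165
0.1535 [0.5639 0.0795 0.1535] [155.3 132.5 132.6 151.  221.8 179.3]
0.1585 [0.5653 0.0795 0.1585] [153.3 130.8 130.9 149.  218.9 177. ]
0.1635 [0.5667 0.0796 0.1635] [151.2 129.  129.1 147.  216.  174.6]
phi -0.06963219993156348 -0.278464659675731
86
a [328.5 272.6] [305. 248.] [352. 298.] [45.5 69. ] 1167
b [207.5 243.5] [183. 219.] [232. 268.] [15.6 69.3] 938
c [229.1 124.2] [216.  94.] [242. 154.] [17.2 65.2] 928
d [346.9 143.2] [339. 114.] [355. 173.] [19.5 61. ] 907
0.1535 [0.5719 0.0853 0.1535] [125.3 131.  130.6 143.2 189.5 185.3]
0.1585 [0.5732 0.0852 0.1585] [123.7 129.3 128.9 141.3 187.  182.9]
0.1635 [0.5745 0.0852 0.1635] [122.  127.6 127.2 139.4 184.5 180.4]
phi -0.17676824085179607 -0.1989203008955842
```

View pics/crop1.png

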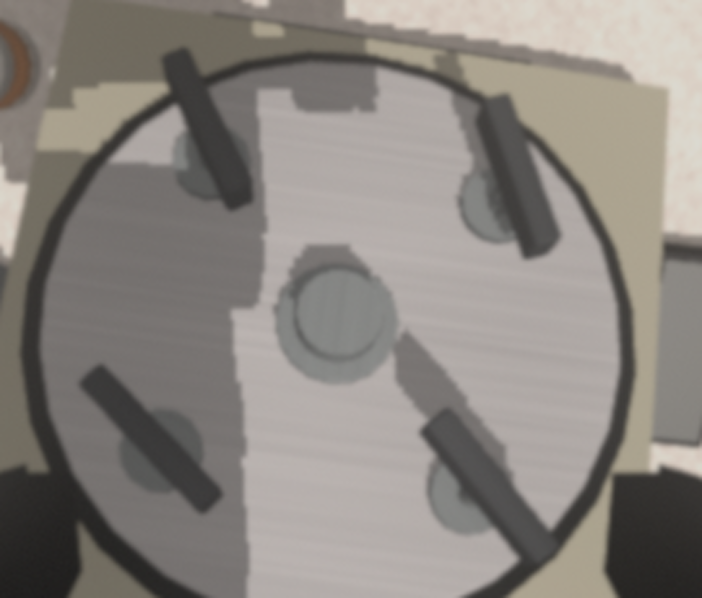

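```bash
python3 - <<'E'
from fit import *
import pickle
c=pickle.load(open("w1.pkl","rb"))
cr=dict(a=((437,420),(541,556)),b=((95,378),(208,500)),c=((176,60),(238,197)),d=((497,105),(540,245)))
B={}
for k,(p,q) in cr.items():
    p,q=[np.array(z)/2.6+[150,75] for z in (p,q)];B[k]=((p+q)/2,p,q)
phi,q,X=fit(B,c,-.118,(.1535,.1585,.1635,.168))
F=frame(-.13);print("port/lid centre",)
g=env.get_calibration("scene");s=env.get_calibration("side")
q=np.mean(list(X.values()),0)
# triangulate port top centre: wrist crop (338,312) and scene (309.5,229.5)
a=ray(c,np.array([340,312])/2.6+[150,75]);b=ray(g,(309.5,229.5))
A=np.c_[a[1],-b[1]];t=np.linalg.lstsq(A,b[0]-a[0],rcond=None)[0]
print("port top",a[0]+a[1]*t[0],b[0]+b[1]*t[1])
for k in B:
    e=[onplane(c,B[k][i],q,F[:,2]) for i in(1,2)];d=F.T@(e[1]-e[0]);w=e[1]-e[0]
    print(k,X[k].round(4),"L",np.linalg.norm(d).round(4),"lid ang",np.degrees(np.arctan2(d[1],d[0])).round(1),"world yaw",np.degrees(np.arctan2(w[1],w[0])).round(1))
E
```

```text
0.1535 [0.5744 0.0819 0.1535] [132.  130.9 132.1 132.3 186.4 186.5]
0.1585 [0.5757 0.0819 0.1585] [130.3 129.2 130.3 130.6 184.  184. ]
0.1635 [0.5769 0.0819 0.1635] [128.6 127.5 128.6 128.8 181.5 181.6]
0.168 [0.5781 0.082  0.168 ] [127.  126.  127.  127.3 179.3 179.4]
phi -0.1499606342315688 -0.14960288988347004
port/lid centre
port top [0.56874912 0.08332075 0.14861129] [0.5687778  0.08352438 0.14860379]
a [0.5141 0.0274 0.1998] L 0.0634 lid ang 43.4 world yaw -140.0
b [0.5336 0.1529 0.1995] L 0.0625 lid ang 50.6 world yaw -132.9
c [0.6415 0.1366 0.1365] L 0.0652 lid ang 30.9 world yaw -152.8
d [0.6231 0.0109 0.1362] L 0.0624 lid ang 20.4 world yaw -164.3
```

```bash
cat > plan.py <<'E'
from bars import *
PHI=-.150;F=frame(PHI);C=np.array([.576,.082,.162]);h=.0636
P={'a':C+F@[h,h,0],'b':C+F@[h,-h,0],'c':C+F@[-h,-h,0],'d':C+F@[-h,h,0]}
def yaw(al):
    w=F@[np.cos(np.radians(al)),np.sin(np.radians(al)),0];y=np.degrees(np.arctan2(w[1],w[0]));return (y+90)%180-90
def alpha(yw):
    y=np.radians(yw)-PHI; # horizontal dir in chamber-front frame
    return (np.degrees(np.arctan2(-np.sin(y),-np.cos(y)/np.cos(np.pi/6)))+90)%180-90
def go(k,dz=0):
    s=env.state();R=s["tool_rot"];ty=np.degrees(np.arctan2(R[1,0],R[0,0]))
    d=R.T@(P[k]-s["eef_pos"])*1000
    print(f"t={s['time_s']:.2f} yaw={ty:.1f} to {k}: shift {d.round(1)}")
E
python3 - <<'E'
from plan import *
al0=dict(a=43.4,b=50.6,c=30.9,d=20.4)
for k in "acbd":
    print(k,P[k].round(4),"lid ang now",al0[k],[ (f"-{d}",round(yaw(al0[k]-d),1)) for d in (0,37,75,92)], alpha(yaw(al0[k])).round(1))
go("a")
E
```

```text
a [0.512  0.0273 0.1938] lid ang now 43.4 [('-0', np.float64(38.9)), ('-37', np.float64(-1.2)), ('-75', np.float64(-44.0)), ('-92', np.float64(-61.2))] 43.4
c [0.64   0.1367 0.1302] lid ang now 30.9 [('-0', np.float64(26.1)), ('-37', np.float64(-15.6)), ('-75', np.float64(-56.8)), ('-92', np.float64(-73.0))] 30.9
b [0.531  0.1531 0.1938] lid ang now 50.6 [('-0', np.float64(46.0)), ('-37', np.float64(7.0)), ('-75', np.float64(-36.2)), ('-92', np.float64(-54.1))] 50.6
d [0.621  0.0109 0.1302] lid ang now 20.4 [('-0', np.float64(14.6)), ('-37', np.float64(-27.6)), ('-75', np.float64(-67.0)), ('-92', np.float64(-82.5))] 20.4
t=2.33 yaw=-0.0 to a: shift [-83.4  55.2 167.9]
```

Emit:
{"api": "arm_command", "payload": {
  "commands": [
    [60,[-42,28,0],0],
    [60,[-41,27,0],0],
    [60,[0,0,35],-9.75],
    [60,[0,0,35],-9.75],
    [60,[0,0,30],-9.75],
    [60,[0,0,25],-9.75],
    [60,[0,0,25],0],
    [60,[0,0,25],0],
    [60,[0,0,0],0]
  ]
}}

```text
time_s: 3.45
eef_pos: [0.5118, 0.0276, 0.1859]
tool_rot: [[0.778, 0.629, -0.002], [0.629, -0.778, 0.0], [-0.002, -0.002, -1.0]]
force: [0.1, 0.8, 0.0]
grip_width: 0.0528
```

Emit:
{"api": "arm_command", "payload": {
  "commands": [
    [0,[0,0,0],0],
    [0,[0,0,0],0],
    [0,[0,0,0],0],
    [0,[0,0,0],0]
  ]
}}

```text
time_s: 3.95
eef_pos: [0.5129, 0.0284, 0.1868]
tool_rot: [[0.777, 0.63, 0.0], [0.63, -0.777, -0.0], [0.0, 0.0, -1.0]]
force: [0.8, -0.5, -0.0]
grip_width: 0.0152
```

Emit:
{"api": "arm_command", "payload": {
  "commands": [
    [0,[0,0,0],8],
    [0,[0,0,0],8],
    [0,[0,0,0],8],
    [0,[0,0,0],8],
    [0,[0,0,0],8],
    [0,[0,0,0],0],
    [0,[0,0,0],0]
  ]
}}

```text
time_s: 4.82
eef_pos: [0.5129, 0.0284, 0.1866]
tool_rot: [[1.0, -0.014, 0.0], [-0.014, -1.0, -0.0], [0.0, 0.0, -1.0]]
force: [0.1, 0.1, 0.8]
grip_width: 0.0005
```

```bash
python3 - <<'E'
from plan import *
s=env.state();print(s["grip_width"],s["force"],s["torque"]);go("a");go("c")
E
```

```text
0.0005044705955151119 [0.1216526  0.06960639 0.75330975] [ 0.03720588 -0.06860361 -0.00239411]
t=4.83 yaw=-0.8 to a: shift [-0.9  1.  -7.2]
t=4.83 yaw=-0.8 to c: shift [ 125.5 -110.1   56.5]
```

```bash
python3 - <<'E'
from plan import *
w=env.read_camera("wrist");s=env.read_camera("side")
a=cv2.resize(w,(560,420));b=cv2.resize(s[180:270,170:340],None,fx=3.3,fy=3.3,interpolation=cv2.INTER_CUBIC)
o=np.zeros((720,561,3),np.uint8);o[:420,:560]=a;o[420:420+297,:561]=b
o=cv2.resize(o,(467,600));cv2.imwrite("pics/m1.png",o[:,:,::-1])
E
```

```text
(no output)
```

View pics/m1.png

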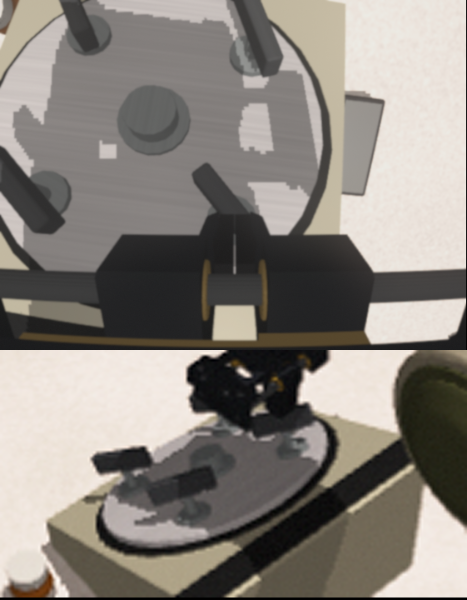

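```bash
python3 - <<'E'
from plan import *
import pickle
c1=pickle.load(open("w1.pkl","rb"));c2=env.get_calibration("wrist");print(-c1["R"].T@c1["t"],-c2["R"].T@c2["t"],env.state()["eef_pos"])
def tri(u1,u2):
    a=ray(c1,u1);b=ray(c2,u2);t=np.linalg.lstsq(np.c_[a[1],-b[1]],b[0]-a[0],rcond=None)[0]
    return (a[0]+a[1]*t[0]).round(4),(b[0]+b[1]*t[1]).round(4)
print(tri(np.array([340,312])/2.6+[150,75],np.array([151,110])/.8324))
print("port pred",C+F@[0,0,-.014])
w=env.read_camera("wrist");cv2.imwrite("pics/w2.png",w[:,:,::-1])
cv2.imwrite("pics/c2.png",cv2.resize(w[0:300,0:420],None,fx=1.9,fy=1.9,interpolation=cv2.INTER_CUBIC)[:,:,::-1])
for k in P: print(k,proj(c2,P[k]+F@[0,0,.011]))
E
```

```text
[0.67008958 0.08326977 0.53468535] [0.58726068 0.02744175 0.36004761] [0.51292433 0.02836993 0.18659854]
(array([0.5688, 0.0833, 0.149 ]), array([0.5691, 0.0832, 0.1489]))
port pred [0.5690786  0.08304607 0.14987564]
a [285.27721214 256.55802798]
b [ 11.68013554 219.99626638]
c [82.00952895 -5.64976589]
d [311.98654917  22.22269385]
```

View pics/c2.png

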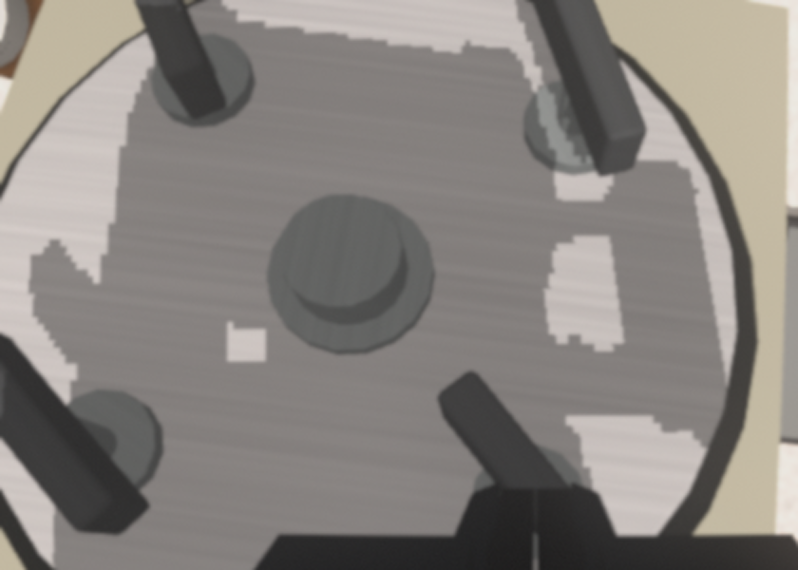

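```bash
python3 - <<'E'
from plan import *
c=env.get_calibration("wrist");s=env.state();p=s["eef_pos"]
print("tcp",proj(c,p),"front face tip",proj(c,p+[.009,0,0]),"19up",proj(c,p+[.009,0,.019]),proj(c,p+[.009,.02,0.019]))
for L in (-.033,0,.033):
  for hz in (-.011,.011): print(L,hz,proj(c,P['a']+F@[L*np.cos(.757),L*np.sin(.757),hz]).round())
g=cv2.imread("pics/w2.png",0)
cv2.imwrite("pics/c3.png",cv2.resize(cv2.convertScaleAbs(cv2.imread("pics/w2.png")[170:330,190:390],alpha=2.2),None,fx=3.7,fy=3.7,interpolation=cv2.INTER_CUBIC))
E
```

```text
tcp [281.34568257 251.26521312] front face tip [281.07644407 234.35118204] 19up [281.08467754 249.48431522] [236.04146551 250.06123838]
-0.033 -0.011 [244. 210.]
-0.033 0.011 [243. 199.]
0 -0.011 [282. 261.]
0 0.011 [285. 257.]
0.033 -0.011 [321. 314.]
0.033 0.011 [330. 316.]
```

View pics/c3.png

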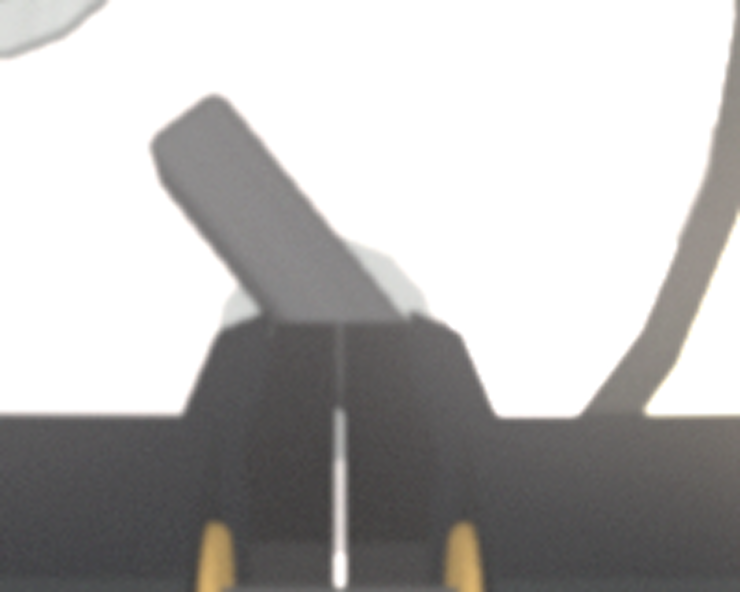

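Emit:
{"api": "arm_command", "payload": {
  "commands": [
    [0,[0,0,2],0],
    [0,[0,0,2],0],
    [0,[0,0,0],0]
  ]
}}

```text
time_s: 5.35
eef_pos: [0.5138, 0.0281, 0.1848]
tool_rot: [[1.0, -0.016, 0.004], [-0.016, -1.0, -0.001], [0.004, 0.001, -1.0]]
force: [-1.1, -0.3, 15.8]
grip_width: 0.0008
```

Emit:
{"api": "arm_command", "payload": {
  "commands": [
    [0,[0,0,-20],0],
    [50,[0,0,-20],-10],
    [50,[-1,0,0],-10],
    [50,[0,0,0],-10],
    [50,[0,0,0],-10],
    [50,[0,0,20],0],
    [50,[0,0,20],0],
    [50,[0,0,4],0],
    [50,[0,0,4],0],
    [50,[0,0,0],0]
  ]
}}

```text
time_s: 6.6
eef_pos: [0.512, 0.0282, 0.1749]
tool_rot: [[0.777, 0.63, 0.0], [0.63, -0.777, -0.0], [0.0, 0.0, -1.0]]
force: [-0.4, 0.8, -0.2]
grip_width: 0.044
```

Emit:
{"api": "arm_command", "payload": {
  "commands": [
    [0,[0,0,0],0],
    [0,[0,0,0],0],
    [0,[0,0,0],0],
    [0,[0,0,0],0],
    [0,[0,0,0],0],
    [0,[0,0,0],0]
  ]
}}

```text
time_s: 7.35
eef_pos: [0.5138, 0.0261, 0.175]
tool_rot: [[0.777, 0.629, 0.005], [0.629, -0.777, -0.004], [0.001, 0.006, -1.0]]
force: [8.2, -10.5, -3.0]
grip_width: 0.0121
```

```bash
python3 - <<'E'
from plan import *
s=env.state();print(s["eef_pos"],s["grip_width"],s["force"],s["torque"])
w=env.read_camera("wrist");s=env.read_camera("side")
o=np.zeros((420,800,3),np.uint8);o[:,:450]=w[:,60:510];o[:350,450:]=cv2.resize(s[175:245,245:315],None,fx=5,fy=5,interpolation=cv2.INTER_CUBIC)
cv2.imwrite("pics/m2.png",cv2.convertScaleAbs(o,alpha=1.5)[:,:,::-1])
E
```

```text
[0.51376353 0.02608195 0.17504668] 0.01205814013410119 [  8.16539952 -10.45414495  -2.98064706] [-1.71573506 -1.41176729 -0.00312214]
```

View pics/m2.png

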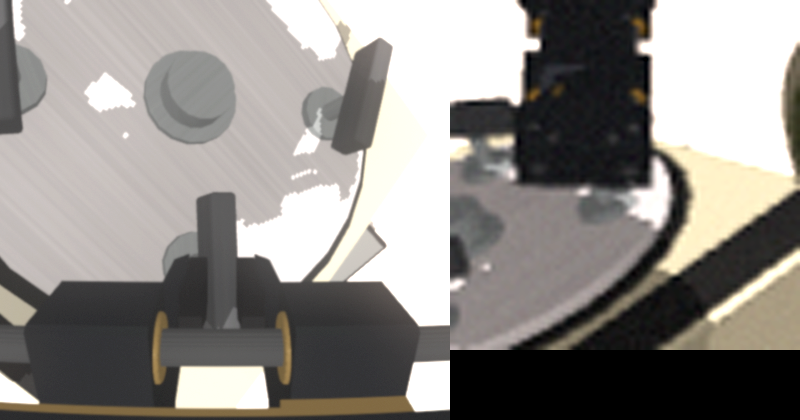

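Emit:
{"api": "arm_command", "payload": {
  "commands": [
    [0,[0,2.7,0],0],
    [0,[0,0,0],8],
    [0,[0,0,0],8],
    [0,[0,0,0],8],
    [0,[0,0,0],8],
    [0,[0,0,0],8],
    [0,[0,0,0],0],
    [0,[0,0,0],0]
  ]
}}

```text
time_s: 8.45
eef_pos: [0.5145, 0.0266, 0.1757]
tool_rot: [[1.0, -0.016, 0.003], [-0.016, -1.0, 0.001], [0.003, -0.001, -1.0]]
force: [3.3, 3.8, 6.0]
grip_width: 0.0116
```

```bash
python3 - <<'E'
from plan import *
s=env.state();print(s["grip_width"],s["force"],s["torque"]);go("a")
E
```

```text
0.011602792724474021 [3.32595923 3.8106992  5.95215485] [ 0.45689683 -0.26168336  0.2712983 ]
t=8.45 yaw=-0.9 to a: shift [ -2.4  -0.7 -18.1]
```

Emit:
{"api": "arm_command", "payload": {
  "commands": [
    [50,[0,0,0],0],
    [50,[0,0,0],0],
    [50,[0,0,-30],0],
    [50,[0,0,-30],0],
    [50,[32,-28,0],0],
    [50,[32,-28,0],0],
    [50,[32,-28,0],0],
    [50,[32,-28,0],0],
    [50,[0,0,30],-9],
    [50,[0,0,30],-9],
    [50,[0,0,20],-9],
    [50,[0,0,0],0]
  ]
}}

```text
time_s: 9.95
eef_pos: [0.6426, 0.1358, 0.1528]
tool_rot: [[0.899, 0.438, -0.004], [0.438, -0.899, -0.0], [-0.003, -0.001, -1.0]]
force: [0.2, 0.3, 0.7]
grip_width: 0.0439
```

```bash
python3 - <<'E'
from plan import *
go("c"); print(env.state()["eef_pos"],env.state()["force"])
E
```

```text
t=9.95 yaw=26.0 to c: shift [-1.9 -1.9 22.7]
[0.64260807 0.13582853 0.15284578] [0.21697134 0.25172265 0.69077223]
```

Emit:
{"api": "arm_command", "payload": {
  "commands": [
    [50,[1,0,15],0],
    [50,[0,0,15],0],
    [50,[0,0,6],0],
    [50,[0,0,5],0],
    [0,[0,0,0],0],
    [0,[0,0,0],0],
    [0,[0,0,0],0],
    [0,[0,0,0],0],
    [0,[0,0,0],0],
    [0,[0,0,0],0]
  ]
}}

```text
time_s: 11.2
eef_pos: [0.6444, 0.1364, 0.1137]
tool_rot: [[0.898, 0.439, 0.0], [0.439, -0.898, 0.0], [0.0, 0.0, -1.0]]
force: [0.4, 0.6, 1.3]
grip_width: 0.01
```

Emit:
{"api": "arm_command", "payload": {
  "commands": [
    [0,[0,0,0],0],
    [0,[0,0,0],0],
    [0,[0,0,0],0]
  ]
}}

```text
time_s: 11.58
eef_pos: [0.6444, 0.1364, 0.1136]
tool_rot: [[0.898, 0.439, 0.0], [0.439, -0.898, 0.0], [0.0, 0.0, -1.0]]
force: [-0.4, -0.8, 1.3]
grip_width: 0.0102
```

```bash
python3 - <<'E'
from plan import *
import pickle
c=env.get_calibration("wrist");w=env.read_camera("wrist");s=env.state();print(s["eef_pos"],s["grip_width"],s["force"])
print("tcp",proj(c,s["eef_pos"]))
for k in"abcd": print(k,proj(c,P[k]+F@[0,0,.011]).round())
cv2.imwrite("pics/m3.png",cv2.convertScaleAbs(w,alpha=1.6)[:,:,::-1])
E
```

```text
[0.64435979 0.13642311 0.11363587] 0.01027997645613066 [ 0.06130505 -0.3446573   1.69003744]
tcp [281.1765281  251.24490467]
a [372. 637.]
b [120. 558.]
c [283. 274.]
d [487. 398.]
```

View pics/m3.png

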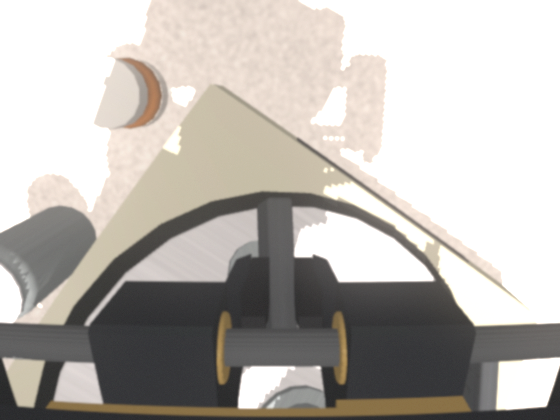

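Emit:
{"api": "arm_command", "payload": {
  "commands": [
    [30,[0,0,0],0],
    [30,[0,0,2],0],
    [30,[0,0,2.5],0],
    [0,[0,0,0],0],
    [0,[0,0,0],0],
    [0,[0,0,0],0],
    [0,[0,0,0],0]
  ]
}}

```text
time_s: 12.5
eef_pos: [0.644, 0.1368, 0.1087]
tool_rot: [[0.898, 0.439, -0.001], [0.439, -0.898, 0.0], [-0.001, -0.001, -1.0]]
force: [-2.3, 3.3, -2.3]
grip_width: 0.0121
```

Emit:
{"api": "arm_command", "payload": {
  "commands": [
    [0,[0,0,0],8],
    [0,[0,0,0],8],
    [0,[0,0,0],8],
    [0,[0,0,0],8],
    [0,[0,0,0],8],
    [0,[0,0,0],0],
    [0,[0,0,0],0]
  ]
}}

```text
time_s: 13.38
eef_pos: [0.6454, 0.1363, 0.1106]
tool_rot: [[0.971, -0.241, 0.004], [-0.241, -0.971, -0.0], [0.004, -0.001, -1.0]]
force: [1.1, 1.9, 5.1]
grip_width: 0.0117
```

```bash
python3 - <<'E'
from plan import *
s=env.state();print(s["grip_width"],s["force"],s["torque"]);go("c");P["b"]+=[.004,-.0003,-.021];go("b")
E
```

```text
0.011650219512819224 [1.09438902 1.85331529 5.080118  ] [0.26322102 0.0840135  0.15857874]
t=13.38 yaw=-13.9 to c: shift [ -5.3   1.  -19.6]
t=13.38 yaw=-13.9 to b: shift [-110.9   10.5  -62.6]
```

Emit:
{"api": "arm_command", "payload": {
  "commands": [
    [50,[0,0,0],0],
    [50,[0,0,0],0],
    [50,[0,0,-46],0],
    [50,[0,0,-46],0],
    [50,[0,0,-46],0],
    [50,[-37,3.5,0],0],
    [50,[-37,3.5,0],0],
    [50,[-37,3.5,0],0],
    [50,[0,0,5],-10],
    [50,[0,0,5],-10],
    [50,[0,0,5],-10],
    [50,[0,0,5],-10]
  ]
}}

```text
time_s: 14.88
eef_pos: [0.5341, 0.1527, 0.2268]
tool_rot: [[0.896, 0.444, -0.0], [0.444, -0.896, -0.0], [-0.0, 0.0, -1.0]]
force: [-0.1, -0.5, 1.0]
grip_width: 0.044
```

Emit:
{"api": "arm_command", "payload": {
  "commands": [
    [50,[0,0,5],-10],
    [50,[0,0,5],-10],
    [50,[0,0,0],0],
    [50,[0,0,0],0]
  ]
}}

```text
time_s: 15.38
eef_pos: [0.5342, 0.1529, 0.2172]
tool_rot: [[0.697, 0.717, 0.0], [0.717, -0.697, -0.0], [0.0, 0.0, -1.0]]
force: [-0.0, 0.5, -0.2]
grip_width: 0.044
```

```bash
python3 - <<'E'
from plan import *
P["b"]+=[.004,-.0003,-.021];go("b");print(env.state()["force"])
E
```

```text
t=15.38 yaw=45.8 to b: shift [ 0.6  0.7 44.4]
[-0.04481424  0.50568385 -0.17348709]
```

Emit:
{"api": "arm_command", "payload": {
  "commands": [
    [50,[0,0.7,15],0],
    [50,[0,0,15],0],
    [50,[0,0,8],0],
    [50,[0,0,6],0],
    [0,[0,0,0],0],
    [0,[0,0,0],0],
    [0,[0,0,0],0],
    [0,[0,0,0],0],
    [0,[0,0,0],0],
    [0,[0,0,0],0]
  ]
}}

```text
time_s: 16.62
eef_pos: [0.5346, 0.1527, 0.1732]
tool_rot: [[0.694, 0.72, 0.0], [0.72, -0.694, 0.0], [0.0, -0.0, -1.0]]
force: [-1.2, 2.3, 1.7]
grip_width: 0.0126
```

Emit:
{"api": "arm_command", "payload": {
  "commands": [
    [0,[0,0,0],8],
    [0,[0,0,0],8],
    [0,[0,0,0],8],
    [0,[0,0,0],8],
    [0,[0,0,0],8],
    [0,[0,0,0],0],
    [0,[0,0,0],0]
  ]
}}

```text
time_s: 17.5
eef_pos: [0.5358, 0.1528, 0.1744]
tool_rot: [[0.994, 0.106, 0.004], [0.106, -0.994, 0.0], [0.004, -0.0, -1.0]]
force: [2.7, 3.3, 6.3]
grip_width: 0.0116
```

```bash
python3 - <<'E'
from plan import *
s=env.state();print(s["grip_width"],s["force"],s["torque"]);go("b");P["d"]+=[.004,-.0003,-.021];go("d")
E
```

```text
0.011623988553691933 [2.67811633 3.32793283 6.30222653] [ 0.32715609 -0.22076463  0.28803784]
t=17.50 yaw=6.1 to b: shift [ -4.6  -0.9 -19.4]
t=17.50 yaw=6.1 to d: shift [ 73.3 150.8  65.5]
```

Emit:
{"api": "arm_command", "payload": {
  "commands": [
    [50,[0,0,0],0],
    [50,[0,0,0],0],
    [50,[0,0,-35],0],
    [50,[0,0,-35],0],
    [50,[18.3,37.5,0],0],
    [50,[18.3,37.5,0],0],
    [50,[18.3,37.5,0],0],
    [50,[18.3,37.5,0],0],
    [50,[0,0,0],-8.5],
    [50,[0,0,40],0],
    [50,[0,0,40],0],
    [50,[0,0,0],0]
  ]
}}

```text
time_s: 19.0
eef_pos: [0.6216, 0.0111, 0.1603]
tool_rot: [[0.968, 0.251, -0.006], [0.251, -0.968, 0.001], [-0.006, -0.002, -1.0]]
force: [0.1, 0.6, 0.4]
grip_width: 0.044
```

```bash
python3 - <<'E'
from plan import *
P["d"]+=[.004,-.0003,-.021];go("d");print(env.state()["force"])
E
```

```text
t=19.00 yaw=14.5 to d: shift [ 3.4  1.4 51. ]
[0.09325676 0.61811698 0.36392013]
```

Emit:
{"api": "arm_command", "payload": {
  "commands": [
    [50,[3,1,18],0],
    [50,[0,0,18],0],
    [50,[0,0,8],0],
    [50,[0,0,7],0],
    [0,[0,0,0],0],
    [0,[0,0,0],0],
    [0,[0,0,0],0],
    [0,[0,0,0],0],
    [0,[0,0,0],0],
    [0,[0,0,0],0]
  ]
}}

```text
time_s: 20.25
eef_pos: [0.6265, 0.0109, 0.1123]
tool_rot: [[0.968, 0.251, 0.001], [0.251, -0.968, 0.0], [0.001, 0.0, -1.0]]
force: [0.3, 0.3, 2.7]
grip_width: 0.011
```

Emit:
{"api": "arm_command", "payload": {
  "commands": [
    [30,[0,0,0],0],
    [30,[0,0,2],0],
    [30,[0,0,1.5],0],
    [0,[0,0,0],0],
    [0,[0,0,0],0],
    [0,[0,0,0],0],
    [0,[0,0,0],0]
  ]
}}

```text
time_s: 21.12
eef_pos: [0.6261, 0.0112, 0.1084]
tool_rot: [[0.968, 0.251, -0.001], [0.251, -0.968, 0.001], [-0.0, -0.001, -1.0]]
force: [-1.2, 3.5, -1.4]
grip_width: 0.0122
```

Turn d from 14.5° to about −27°, then back off upward and look.

Emit:
{"api": "arm_command", "payload": {
  "commands": [
    [0,[0,0,0],8.2],
    [0,[0,0,0],8.2],
    [0,[0,0,0],8.2],
    [0,[0,0,0],8.2],
    [0,[0,0,0],8.2],
    [0,[0,0,0],0],
    [0,[0,0,0],0]
  ]
}}

```text
time_s: 22.0
eef_pos: [0.6272, 0.0101, 0.1102]
tool_rot: [[0.895, -0.445, 0.003], [-0.445, -0.895, -0.002], [0.004, 0.0, -1.0]]
force: [-0.4, -0.2, 7.7]
grip_width: 0.0113
```

Emit:
{"api": "arm_command", "payload": {
  "commands": [
    [50,[0,0,0],0],
    [50,[0,0,0],0],
    [50,[0,0,-50],-6],
    [50,[0,0,-50],-6],
    [50,[0,0,-50],-6],
    [50,[0,0,-50],-5],
    [50,[0,0,-40],-4],
    [50,[-15,-35,0],0],
    [50,[-15,-35,0],0],
    [50,[0,0,0],0],
    [50,[0,0,0],0]
  ]
}}

```text
time_s: 23.38
eef_pos: [0.5959, 0.0799, 0.3483]
tool_rot: [[1.0, 0.009, -0.0], [0.009, -1.0, -0.0], [-0.0, 0.0, -1.0]]
force: [-0.6, -0.3, -0.4]
grip_width: 0.0441
```

```bash
python3 - <<'E'
from plan import *
import pickle
c=env.get_calibration("wrist");w=env.read_camera("wrist");s=env.state();print(s["time_s"],s["eef_pos"],s["qpos"]);go("a")
pickle.dump(c,open("w3.pkl","wb"));cv2.imwrite("pics/w3.png",w[:,:,::-1])
m=np.mean([proj(c,P[k]) for k in P],0);print(m)
u,v=(m-[150,120]).astype(int);u=max(u,0);v=max(v,0);print(u,v)
cv2.imwrite("pics/c4.png",cv2.convertScaleAbs(cv2.resize(w[v:v+240,u:u+300],None,fx=2.5,fy=2.5,interpolation=cv2.INTER_CUBIC),alpha=1.4)[:,:,::-1])
E
```

```text
23.425 [0.59599032 0.0796325  0.34816781] [-6.16588960e-02  4.51711478e-01  9.53475407e-01 -3.46494742e-04
  1.73685068e+00  1.50053770e+00]
t=23.43 yaw=0.5 to a: shift [-84.3  51.5 154.4]
[277.96528141 197.48553619]
127 77
```

View pics/c4.png

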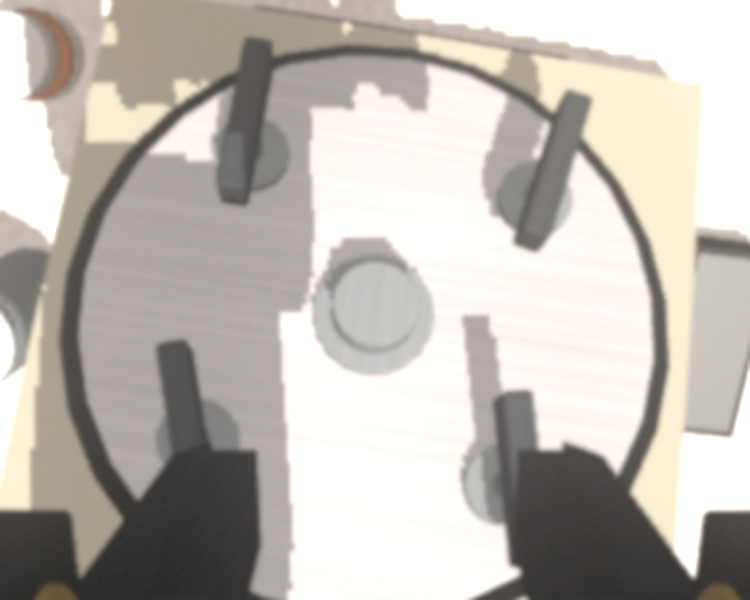

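```bash
python3 - <<'E'
from plan import *
import pickle
c=pickle.load(open("w3.pkl","rb"))
cr=dict(a=((497,395),(514,555)),b=((158,348),(175,450)),c=((258,42),(233,198)),d=((577,97),(528,243)))
al0=dict(a=43.4,b=50.6,c=30.9,d=20.4)
for k,(p,q) in cr.items():
    e=[onplane(c,np.array(z)/2.5+[127,77],P[k],F[:,2]) for z in(p,q)];w=F.T@(e[1]-e[0]);al=(np.degrees(np.arctan2(w[1],w[0]))+90)%180-90
    print(k,"lid",al.round(1),"turned rad",np.radians(al0[k]-al).round(2),"tool yaw of bar",round(yaw(al),1))
E
```

```text
a lid 12.7 turned rad 0.54 tool yaw of bar 5.9
b lid 20.0 turned rad 0.53 tool yaw of bar 14.2
c lid 1.8 turned rad 0.51 tool yaw of bar -6.5
d lid -11.9 turned rad 0.56 tool yaw of bar -22.3
```

Emit:
{"api": "arm_command", "payload": {
  "commands": [
    [50,[-40,26,0],0],
    [50,[-41,26,0],0],
    [50,[0,0,10],-10.7],
    [50,[0,0,10],-10.7],
    [50,[0,0,10],-10.7],
    [50,[0,0,10],-10.7],
    [50,[0,0,10],-10.7],
    [50,[0,0,10],-10.7],
    [50,[0,0,10],-10.7],
    [50,[0,0,10],-10.7],
    [50,[0,0,10],-10.7],
    [50,[0,0,10],-10.7]
  ]
}}

```text
time_s: 24.92
eef_pos: [0.5154, 0.0267, 0.2479]
tool_rot: [[-0.306, 0.952, -0.0], [0.952, 0.306, -0.0], [-0.0, -0.0, -1.0]]
force: [-0.4, 0.1, -0.5]
grip_width: 0.0441
```

Emit:
{"api": "arm_command", "payload": {
  "commands": [
    [50,[0,0,10],-10.7],
    [50,[0,0,0],-10.7],
    [50,[0,0,0],-10.7],
    [50,[0,0,0],-10.7],
    [50,[0,0,0],-10.7],
    [50,[0,0,0],-10.7],
    [50,[0,0,0],-10.7],
    [50,[0,0,0],0]
  ]
}}

```text
time_s: 25.92
eef_pos: [0.5154, 0.0269, 0.2383]
tool_rot: [[-0.999, -0.04, -0.0], [-0.04, 0.999, -0.0], [0.0, -0.0, -1.0]]
force: [-0.5, -0.3, -0.1]
grip_width: 0.0441
```

```bash
cat >> plan.py <<'E'
T=dict(a=np.array([.5155,.027,.174]),b=np.array([.5358,.153,.1735]),c=np.array([.6454,.1365,.109]),d=np.array([.6272,.0105,.1085]))
def go2(*ks):
    s=env.state();R=s["tool_rot"];ty=np.degrees(np.arctan2(R[1,0],R[0,0]))%360
    print(f"t={s['time_s']:.2f} yaw={ty:.1f} w={s['grip_width']:.4f} f={s['force'].round(1)} m={s['torque'].round(2)}")
    for k in ks: print(k,(R.T@(T[k]-s["eef_pos"])*1000).round(1))
E
python3 -c "
from plan import *
go2('a')"
```

```text
t=25.93 yaw=182.3 w=0.0441 f=[-0.5 -0.3 -0.1] m=[ 0.06 -0.16 -0.04]
a [-0.1  0.1 64.3]
```

Emit:
{"api": "arm_command", "payload": {
  "commands": [
    [40,[0,0,25],0],
    [35,[0,0,20],0],
    [35,[0,0,10],0],
    [35,[0,0,9],0],
    [0,[0,0,0],0],
    [0,[0,0,0],0],
    [0,[0,0,0],0],
    [0,[0,0,0],0],
    [0,[0,0,0],7.2],
    [0,[0,0,0],7.2],
    [0,[0,0,0],0],
    [0,[0,0,0],0]
  ]
}}

```text
time_s: 27.42
eef_pos: [0.5159, 0.0275, 0.1754]
tool_rot: [[-0.979, 0.206, 0.002], [0.206, 0.979, -0.001], [-0.003, -0.0, -1.0]]
force: [1.0, -1.7, 4.8]
grip_width: 0.0111
```

```bash
python3 -c "
from plan import *
go2('a','c')"
```

```text
t=27.43 yaw=168.1 w=0.0111 f=[ 1.  -1.7  4.8] m=[-0.43 -0.3   0.2 ]
a [ 0.3 -0.5  1.4]
c [-104.2  133.4   66.7]
```

Emit:
{"api": "arm_command", "payload": {
  "commands": [
    [40,[0,0,0],0],
    [40,[0,0,-30],0],
    [40,[0,0,-30],0],
    [40,[-26,33.4,0],0],
    [40,[-26,33.4,0],0],
    [40,[-26,33.4,0],0],
    [40,[-26,33.4,0],-2],
    [40,[0,0,40],0],
    [40,[0,0,40],0],
    [40,[0,0,20],0],
    [40,[0,0,10],0],
    [40,[0,0,0],0]
  ]
}}

```text
time_s: 28.92
eef_pos: [0.6444, 0.137, 0.1243]
tool_rot: [[-0.985, 0.173, -0.001], [0.173, 0.985, 0.0], [0.001, 0.0, -1.0]]
force: [-0.0, 0.7, 0.5]
grip_width: 0.0354
```

```bash
python3 -c "
from plan import *
go2('c')"
```

```text
t=28.93 yaw=170.1 w=0.0354 f=[-0.   0.7  0.5] m=[ 0.1  -0.13  0.  ]
c [-1.1 -0.3 15.3]
```

Emit:
{"api": "arm_command", "payload": {
  "commands": [
    [40,[-1,0,8],0],
    [40,[0,0,8],0],
    [0,[0,0,0],0],
    [0,[0,0,0],0],
    [0,[0,0,0],0],
    [0,[0,0,0],0],
    [0,[0,0,0],7.5],
    [0,[0,0,0],7.5],
    [0,[0,0,0],0],
    [0,[0,0,0],0]
  ]
}}

```text
time_s: 30.18
eef_pos: [0.6459, 0.1364, 0.1091]
tool_rot: [[-0.908, 0.42, 0.001], [0.42, 0.908, -0.001], [-0.001, -0.0, -1.0]]
force: [1.4, -2.8, 4.6]
grip_width: 0.0115
```

```bash
python3 -c "
from plan import *
go2('c','b')"
```

```text
t=30.18 yaw=155.2 w=0.0115 f=[ 1.4 -2.8  4.6] m=[-0.7  -0.06  0.28]
c [ 0.5 -0.1  0.1]
b [106.8 -31.1 -64.5]
```

Emit:
{"api": "arm_command", "payload": {
  "commands": [
    [40,[0,0,0],0],
    [40,[0,0,-45],0],
    [40,[0,0,-45],0],
    [40,[0,0,-45],0],
    [40,[35.6,-10.4,0],0],
    [40,[35.6,-10.4,0],0],
    [40,[35.6,-10.4,0],0],
    [40,[0,0,10],-8.75],
    [40,[0,0,10],-8.75],
    [40,[0,0,15],-8.75],
    [40,[0,0,20],-8.75],
    [40,[0,0,0],0]
  ]
}}

```text
time_s: 31.68
eef_pos: [0.5346, 0.1538, 0.1871]
tool_rot: [[-0.985, -0.174, -0.004], [-0.174, 0.985, 0.0], [0.004, 0.001, -1.0]]
force: [0.2, 0.1, 0.4]
grip_width: 0.0354
```

```bash
python3 -c "
from plan import *
go2('b')"
```

```text
t=31.68 yaw=190.0 w=0.0354 f=[0.2 0.1 0.4] m=[ 0.04 -0.13  0.  ]
b [-1.1 -1.  13.6]
```

Emit:
{"api": "arm_command", "payload": {
  "commands": [
    [40,[-1,-0.7,7],0],
    [40,[0,0,7],0],
    [0,[0,0,0],0],
    [0,[0,0,0],0],
    [0,[0,0,0],0],
    [0,[0,0,0],0],
    [0,[0,0,0],7.5],
    [0,[0,0,0],7.5],
    [0,[0,0,0],0],
    [0,[0,0,0],0]
  ]
}}

```text
time_s: 32.92
eef_pos: [0.5372, 0.1529, 0.1752]
tool_rot: [[-0.996, 0.084, 0.002], [0.084, 0.996, -0.0], [-0.002, 0.0, -1.0]]
force: [2.2, 0.1, 5.2]
grip_width: 0.0109
```

```bash
python3 -c "
from plan import *
go2('b','d')"
```

```text
t=32.92 yaw=175.2 w=0.0109 f=[2.2 0.1 5.2] m=[-0.03 -0.39  0.18]
b [ 1.4 -0.   1.7]
d [-101.5 -134.3   66.8]
```

Emit:
{"api": "arm_command", "payload": {
  "commands": [
    [40,[0,0,0],0],
    [40,[0,0,-35],0],
    [40,[0,0,-35],0],
    [40,[-25.4,-33.6,0],0],
    [40,[-25.4,-33.6,0],0],
    [40,[-25.4,-33.6,0],0],
    [40,[-25.4,-33.6,0],0],
    [40,[0,0,40],9.5],
    [40,[0,0,40],9.5],
    [40,[0,0,25],0],
    [40,[0,0,15],0],
    [40,[0,0,0],0]
  ]
}}

```text
time_s: 34.42
eef_pos: [0.6259, 0.0104, 0.1238]
tool_rot: [[-0.914, 0.405, -0.002], [0.405, 0.914, 0.0], [0.002, -0.0, -1.0]]
force: [0.1, 0.2, 0.6]
grip_width: 0.035
```

```bash
python3 -c "
from plan import *
go2('d')"
```

```text
t=34.42 yaw=156.1 w=0.0350 f=[0.1 0.2 0.6] m=[ 0.03 -0.1  -0.01]
d [-1.2  0.6 15.3]
```

Emit:
{"api": "arm_command", "payload": {
  "commands": [
    [40,[-1,0.6,8],0],
    [40,[0,0,7],0],
    [0,[0,0,0],0],
    [0,[0,0,0],0],
    [0,[0,0,0],0],
    [0,[0,0,0],0],
    [0,[0,0,0],6.5],
    [0,[0,0,0],6.5],
    [0,[0,0,0],0],
    [0,[0,0,0],0],
    [0,[0,0,0],0]
  ]
}}

```text
time_s: 35.8
eef_pos: [0.6276, 0.01, 0.1099]
tool_rot: [[-0.8, 0.6, 0.0], [0.6, 0.8, -0.001], [-0.001, -0.0, -1.0]]
force: [-1.2, -5.0, 4.1]
grip_width: 0.0115
```

Emit:
{"api": "arm_command", "payload": {
  "commands": [
    [0,[0,0,0],8],
    [0,[0,0,0],8],
    [0,[0,0,0],8],
    [0,[0,0,0],0]
  ]
}}

```text
time_s: 36.3
eef_pos: [0.6273, 0.0091, 0.1104]
tool_rot: [[-0.485, 0.875, -0.0], [0.875, 0.485, -0.002], [-0.002, -0.001, -1.0]]
force: [-4.9, -10.3, 7.8]
grip_width: 0.0115
```

```bash
python3 -c "
from plan import *
go2('d')"
```

```text
t=36.30 yaw=119.0 w=0.0115 f=[ -4.9 -10.3   7.8] m=[-1.59  0.85  0.27]
d [1.3 0.6 1.9]
```

Emit:
{"api": "arm_command", "payload": {
  "commands": [
    [0,[0,0,0],8],
    [0,[0,0,0],8],
    [0,[0,0,0],0]
  ]
}}

```text
time_s: 36.67
eef_pos: [0.6268, 0.0087, 0.1106]
tool_rot: [[-0.225, 0.974, -0.001], [0.974, 0.225, -0.003], [-0.003, -0.002, -1.0]]
force: [-8.9, -10.3, 10.8]
grip_width: 0.011
```

```bash
python3 -c "
from plan import *
go2('d')"
```

```text
t=36.67 yaw=103.0 w=0.0110 f=[ -8.9 -10.3  10.8] m=[-1.82  1.46  0.28]
d [1.6 0.8 2.1]
```

Emit:
{"api": "arm_command", "payload": {
  "commands": [
    [0,[0,0,0],6],
    [0,[0,0,0],6],
    [0,[0,0,0],0]
  ]
}}

```text
time_s: 37.05
eef_pos: [0.6262, 0.0081, 0.1107]
tool_rot: [[-0.018, 1.0, -0.003], [1.0, 0.018, -0.004], [-0.004, -0.003, -1.0]]
force: [-13.3, -14.0, 13.9]
grip_width: 0.0115
```

```bash
python3 -c "
from plan import *
go2('d')"
```

```text
t=37.05 yaw=91.1 w=0.0115 f=[-13.3 -14.   13.9] m=[-2.34  2.04  0.48]
d [2.4 1.  2.2]
```

Emit:
{"api": "arm_command", "payload": {
  "commands": [
    [0,[0,0,0],5],
    [0,[0,0,0],0],
    [0,[0,0,0],0]
  ]
}}

```text
time_s: 37.42
eef_pos: [0.6259, 0.0076, 0.1108]
tool_rot: [[0.068, 0.998, -0.004], [0.998, -0.068, -0.005], [-0.005, -0.004, -1.0]]
force: [-16.7, -16.7, 15.1]
grip_width: 0.0115
```

```bash
python3 -c "
from plan import *
go2('d','b')"
```

```text
t=37.42 yaw=86.1 w=0.0115 f=[-16.7 -16.7  15.1] m=[-2.74  2.5   0.56]
d [3.  1.1 2.3]
b [ 138.6 -100.   -63.1]
```

Emit:
{"api": "arm_command", "payload": {
  "commands": [
    [40,[0,0,0],0],
    [40,[0,0,-45],0],
    [40,[0,0,-45],0],
    [40,[0,0,-45],0],
    [40,[34,-25.2,0],0],
    [40,[34,-25.2,0],0],
    [40,[34,-25.2,0],0],
    [40,[34,-25.2,0],0],
    [40,[0,0,0],-10.2],
    [40,[0,0,0],-10.2],
    [40,[0,0,0],-10.2],
    [40,[0,0,0],-10.2]
  ]
}}

```text
time_s: 38.92
eef_pos: [0.5361, 0.1539, 0.2442]
tool_rot: [[-0.605, 0.796, -0.001], [0.796, 0.605, 0.001], [0.002, 0.0, -1.0]]
force: [1.2, 0.0, 1.1]
grip_width: 0.0352
```

Emit:
{"api": "arm_command", "payload": {
  "commands": [
    [40,[0,0,5],-10.2],
    [40,[0,0,5],-10.2],
    [40,[0,0,5],-10.2],
    [40,[0,0,5],-10.2],
    [40,[0,0,10],-10.2],
    [40,[0,0,10],0],
    [40,[0,0,0],0]
  ]
}}

```text
time_s: 39.8
eef_pos: [0.5359, 0.1534, 0.2037]
tool_rot: [[-0.999, 0.041, -0.002], [0.041, 0.999, 0.0], [0.002, 0.0, -1.0]]
force: [1.3, 0.1, -0.1]
grip_width: 0.0355
```

```bash
python3 -c "
from plan import *
go2('b')"
```

```text
t=39.80 yaw=177.7 w=0.0355 f=[ 1.3  0.1 -0.1] m=[ 0.09 -0.18 -0.02]
b [-0.  -0.4 30.2]
```

Emit:
{"api": "arm_command", "payload": {
  "commands": [
    [40,[0,0,16],0],
    [40,[0,0,8],0],
    [40,[0,0,6],0],
    [0,[0,0,0],0],
    [0,[0,0,0],0],
    [0,[0,0,0],0],
    [0,[0,0,0],0],
    [0,[0,0,0],8],
    [0,[0,0,0],8],
    [0,[0,0,0],8],
    [0,[0,0,0],0]
  ]
}}

```text
time_s: 41.18
eef_pos: [0.537, 0.1526, 0.1755]
tool_rot: [[-0.897, 0.441, 0.002], [0.441, 0.897, -0.001], [-0.003, 0.0, -1.0]]
force: [0.8, -3.9, 5.4]
grip_width: 0.0112
```

```bash
python3 -c "
from plan import *
go2('b')"
```

```text
t=41.17 yaw=153.8 w=0.0112 f=[ 0.8 -3.9  5.4] m=[-0.53 -0.25  0.21]
b [ 1.3 -0.1  2. ]
```

Emit:
{"api": "arm_command", "payload": {
  "commands": [
    [0,[0,0,0],8],
    [0,[0,0,0],8],
    [0,[0,0,0],0]
  ]
}}

```text
time_s: 41.55
eef_pos: [0.5371, 0.152, 0.1759]
tool_rot: [[-0.741, 0.671, 0.003], [0.671, 0.741, -0.002], [-0.003, 0.0, -1.0]]
force: [-0.3, -6.7, 7.8]
grip_width: 0.011
```

```bash
python3 -c "
from plan import *
go2('b')"
```

```text
t=41.55 yaw=137.8 w=0.0110 f=[-0.3 -6.7  7.8] m=[-1.04 -0.05  0.24]
b [ 1.6 -0.1  2.4]
```

Emit:
{"api": "arm_command", "payload": {
  "commands": [
    [0,[0,0,0],8],
    [0,[0,0,0],0]
  ]
}}

```text
time_s: 41.8
eef_pos: [0.5369, 0.1516, 0.176]
tool_rot: [[-0.641, 0.768, 0.002], [0.768, 0.641, -0.003], [-0.004, -0.0, -1.0]]
force: [-1.9, -8.0, 10.4]
grip_width: 0.0104
```

```bash
python3 -c "
from plan import *
go2('b')"
```

```text
t=41.80 yaw=129.8 w=0.0104 f=[-1.9 -8.  10.4] m=[-1.27  0.17  0.21]
b [1.8 0.  2.5]
```

Emit:
{"api": "arm_command", "payload": {
  "commands": [
    [0,[0,0,0],7],
    [0,[0,0,0],0]
  ]
}}

```text
time_s: 42.05
eef_pos: [0.5368, 0.1509, 0.1762]
tool_rot: [[-0.542, 0.84, 0.002], [0.84, 0.542, -0.004], [-0.005, -0.001, -1.0]]
force: [-3.8, -13.1, 11.7]
grip_width: 0.0107
```

```bash
python3 -c "
from plan import *
go2('b')"
```

```text
t=42.05 yaw=122.9 w=0.0107 f=[ -3.8 -13.1  11.7] m=[-1.93  0.44  0.33]
b [2.3 0.3 2.7]
```

Emit:
{"api": "arm_command", "payload": {
  "commands": [
    [0,[0,0,0],7],
    [0,[0,0,0],0]
  ]
}}

```text
time_s: 42.3
eef_pos: [0.5368, 0.1491, 0.1765]
tool_rot: [[-0.435, 0.9, 0.002], [0.9, 0.435, -0.008], [-0.008, -0.002, -1.0]]
force: [-6.6, -23.0, 15.4]
grip_width: 0.0083
```

```bash
python3 -c "
from plan import *
go2('b')"
```

```text
t=42.30 yaw=115.8 w=0.0083 f=[ -6.6 -23.   15.4] m=[-3.54  0.82  0.07]
b [3.9 0.8 3. ]
```

Emit:
{"api": "arm_command", "payload": {
  "commands": [
    [35,[0,0,0],0],
    [35,[0,0,0],-7],
    [35,[0,0,2],-7],
    [35,[0,0,0],0]
  ]
}}

```text
time_s: 42.8
eef_pos: [0.5361, 0.1531, 0.1724]
tool_rot: [[-0.641, 0.768, -0.001], [0.768, 0.641, 0.0], [0.0, -0.0, -1.0]]
force: [1.3, 0.1, 0.4]
grip_width: 0.0309
```

Emit:
{"api": "arm_command", "payload": {
  "commands": [
    [0,[0,0,0],0],
    [0,[0,0,0],0],
    [0,[0,0,0],0],
    [0,[0,0,0],0]
  ]
}}

```text
time_s: 43.3
eef_pos: [0.5355, 0.1528, 0.1721]
tool_rot: [[-0.641, 0.768, -0.002], [0.768, 0.641, -0.001], [0.001, -0.002, -1.0]]
force: [-4.7, -2.5, -0.8]
grip_width: 0.0146
```

```bash
python3 -c "
from plan import *
go2('b')"
```

```text
t=43.30 yaw=129.8 w=0.0146 f=[-4.7 -2.5 -0.8] m=[-0.48  0.64  0.26]
b [-0.   0.3 -1.4]
```

Emit:
{"api": "arm_command", "payload": {
  "commands": [
    [0,[0,0,0],6],
    [0,[0,0,0],6],
    [0,[0,0,0],0]
  ]
}}

```text
time_s: 43.68
eef_pos: [0.5359, 0.1517, 0.1725]
tool_rot: [[-0.466, 0.885, -0.001], [0.885, 0.466, -0.003], [-0.002, -0.003, -1.0]]
force: [-5.8, -8.5, 1.2]
grip_width: 0.0159
```

```bash
python3 -c "
from plan import *
go2('b')"
```

```text
t=43.67 yaw=117.8 w=0.0159 f=[-5.8 -8.5  1.2] m=[-1.47  0.5   0.64]
b [ 1.2  0.6 -1. ]
```

Emit:
{"api": "arm_command", "payload": {
  "commands": [
    [40,[0,0,0],0],
    [40,[0,0,-35],0],
    [40,[0,0,-35],0],
    [40,[-34,-25.6,0],0],
    [40,[-34,-25.6,0],0],
    [40,[-34,-25.6,0],0],
    [40,[0,0,10],-10.4],
    [40,[0,0,10],-10.4],
    [40,[0,0,10],-10.4],
    [40,[0,0,10],-10.4],
    [40,[0,0,10],-10.4],
    [40,[0,0,0],0]
  ]
}}

```text
time_s: 45.18
eef_pos: [0.516, 0.0272, 0.1922]
tool_rot: [[-0.984, 0.178, -0.0], [0.178, 0.984, 0.0], [0.0, 0.0, -1.0]]
force: [0.6, -0.4, -0.7]
grip_width: 0.035
```

```bash
python3 -c "
from plan import *
T['a'][2]-=.002;go2('a')"
```

```text
t=45.17 yaw=169.7 w=0.0350 f=[ 0.6 -0.4 -0.7] m=[ 0.04 -0.15  0.02]
a [ 0.5 -0.3 20.2]
```

Emit:
{"api": "arm_command", "payload": {
  "commands": [
    [40,[0,0,12],0],
    [40,[0,0,8],0],
    [0,[0,0,0],0],
    [0,[0,0,0],0],
    [0,[0,0,0],0],
    [0,[0,0,0],0],
    [0,[0,0,0],8],
    [0,[0,0,0],8],
    [0,[0,0,0],8],
    [0,[0,0,0],8],
    [0,[0,0,0],0]
  ]
}}

```text
time_s: 46.55
eef_pos: [0.5168, 0.0268, 0.1736]
tool_rot: [[-0.741, 0.672, 0.003], [0.672, 0.741, -0.001], [-0.003, 0.001, -1.0]]
force: [2.7, 2.6, 4.9]
grip_width: 0.0122
```

```bash
python3 -c "
from plan import *
go2('a')"
```

```text
t=46.55 yaw=137.8 w=0.0122 f=[2.7 2.6 4.9] m=[ 0.13 -0.44  0.23]
a [ 1.1 -0.8 -0.4]
```

Emit:
{"api": "arm_command", "payload": {
  "commands": [
    [0,[0,0,0],8],
    [0,[0,0,0],6],
    [0,[0,0,0],0]
  ]
}}

```text
time_s: 46.92
eef_pos: [0.517, 0.0265, 0.1738]
tool_rot: [[-0.557, 0.831, 0.003], [0.831, 0.557, -0.001], [-0.003, 0.002, -1.0]]
force: [2.0, 0.4, 6.7]
grip_width: 0.0118
```

```bash
python3 -c "
from plan import *
go2('a')"
```

```text
t=46.92 yaw=123.8 w=0.0118 f=[2.  0.4 6.7] m=[-0.11 -0.38  0.32]
a [ 1.3 -0.9 -0.2]
```

Emit:
{"api": "arm_command", "payload": {
  "commands": [
    [0,[0,0,0],7],
    [0,[0,0,0],0]
  ]
}}

```text
time_s: 47.18
eef_pos: [0.5169, 0.0263, 0.1739]
tool_rot: [[-0.451, 0.892, 0.003], [0.892, 0.451, -0.002], [-0.003, 0.002, -1.0]]
force: [1.0, -1.0, 8.4]
grip_width: 0.0121
```

```bash
python3 -c "
from plan import *
go2('a')"
```

```text
t=47.17 yaw=116.8 w=0.0121 f=[ 1.  -1.   8.4] m=[-0.29 -0.23  0.3 ]
a [ 1.2 -0.9 -0.1]
```

Emit:
{"api": "arm_command", "payload": {
  "commands": [
    [0,[0,0,0],7],
    [0,[0,0,0],0]
  ]
}}

```text
time_s: 47.42
eef_pos: [0.5168, 0.0258, 0.174]
tool_rot: [[-0.339, 0.941, 0.003], [0.941, 0.339, -0.003], [-0.004, 0.002, -1.0]]
force: [-1.0, -4.6, 9.7]
grip_width: 0.0124
```

```bash
python3 -c "
from plan import *
go2('a')"
```

```text
t=47.42 yaw=109.8 w=0.0124 f=[-1.  -4.6  9.7] m=[-0.67 -0.    0.5 ]
a [ 1.6 -0.8  0. ]
```

Emit:
{"api": "arm_command", "payload": {
  "commands": [
    [0,[0,0,0],7],
    [0,[0,0,0],0]
  ]
}}

```text
time_s: 47.68
eef_pos: [0.5166, 0.025, 0.1742]
tool_rot: [[-0.222, 0.975, 0.003], [0.975, 0.222, -0.005], [-0.005, 0.001, -1.0]]
force: [-3.3, -8.6, 11.2]
grip_width: 0.0128
```

```bash
python3 -c "
from plan import *
go2('a')"
```

```text
t=47.67 yaw=102.8 w=0.0128 f=[-3.3 -8.6 11.2] m=[-1.39  0.24  0.54]
a [ 2.2 -0.7  0.2]
```

Emit:
{"api": "arm_command", "payload": {
  "commands": [
    [40,[0,0,0],0],
    [40,[0,0,-35],0],
    [40,[0,0,-35],0],
    [40,[19.5,37.8,0],0],
    [40,[19.5,37.8,0],0],
    [40,[19.5,37.8,0],0],
    [40,[19.5,37.8,0],0],
    [40,[0,0,20],-10.5],
    [40,[0,0,20],-10.5],
    [40,[0,0,20],-10.5],
    [40,[0,0,20],-10.5],
    [40,[0,0,20],-10.5]
  ]
}}

```text
time_s: 49.18
eef_pos: [0.6459, 0.1364, 0.1416]
tool_rot: [[-0.912, 0.411, -0.001], [0.411, 0.912, -0.001], [0.0, -0.001, -1.0]]
force: [0.3, -0.1, 0.7]
grip_width: 0.0353
```

Emit:
{"api": "arm_command", "payload": {
  "commands": [
    [40,[0,0,0],0]
  ]
}}

```text
time_s: 49.3
eef_pos: [0.6453, 0.1364, 0.141]
tool_rot: [[-0.908, 0.418, -0.003], [0.418, 0.908, -0.001], [0.003, -0.002, -1.0]]
force: [-0.5, 0.4, 0.4]
grip_width: 0.035
```

```bash
python3 -c "
from plan import *
T['c'][2]-=.001;go2('c')"
```

```text
t=49.30 yaw=155.3 w=0.0350 f=[-0.5  0.4  0.4] m=[ 0.06 -0.18 -0.01]
c [-0.2  0.2 33. ]
```

Emit:
{"api": "arm_command", "payload": {
  "commands": [
    [40,[0,0,18],0],
    [40,[0,0,9],0],
    [40,[0,0,6],0],
    [0,[0,0,0],0],
    [0,[0,0,0],0],
    [0,[0,0,0],0],
    [0,[0,0,0],0],
    [0,[0,0,0],8],
    [0,[0,0,0],8],
    [0,[0,0,0],8],
    [0,[0,0,0],8],
    [0,[0,0,0],0]
  ]
}}

```text
time_s: 50.8
eef_pos: [0.6461, 0.1352, 0.1105]
tool_rot: [[-0.548, 0.836, 0.0], [0.836, 0.548, -0.003], [-0.002, -0.001, -1.0]]
force: [-3.5, -8.5, 6.3]
grip_width: 0.0115
```

```bash
python3 -c "
from plan import *
go2('c')"
```

```text
t=50.80 yaw=123.2 w=0.0115 f=[-3.5 -8.5  6.3] m=[-1.31  0.54  0.27]
c [1.5 0.1 1.5]
```

Emit:
{"api": "arm_command", "payload": {
  "commands": [
    [0,[0,0,0],8],
    [0,[0,0,0],8],
    [0,[0,0,0],0]
  ]
}}

```text
time_s: 51.18
eef_pos: [0.6457, 0.1341, 0.1107]
tool_rot: [[-0.297, 0.955, -0.001], [0.955, 0.297, -0.005], [-0.004, -0.003, -1.0]]
force: [-7.7, -12.6, 8.9]
grip_width: 0.012
```

```bash
python3 -c "
from plan import *
go2('c')"
```

```text
t=51.17 yaw=107.3 w=0.0120 f=[ -7.7 -12.6   8.9] m=[-2.07  1.15  0.42]
c [2.3 0.4 1.7]
```

Emit:
{"api": "arm_command", "payload": {
  "commands": [
    [0,[0,0,0],7],
    [0,[0,0,0],0]
  ]
}}

```text
time_s: 51.42
eef_pos: [0.6453, 0.1334, 0.1108]
tool_rot: [[-0.178, 0.984, -0.002], [0.984, 0.178, -0.006], [-0.005, -0.003, -1.0]]
force: [-11.0, -16.9, 9.0]
grip_width: 0.0118
```

```bash
python3 -c "
from plan import *
go2('c')"
```

```text
t=51.42 yaw=100.3 w=0.0118 f=[-11.  -16.9   9. ] m=[-2.68  1.58  0.47]
c [3.1 0.6 1.7]
```

Emit:
{"api": "arm_command", "payload": {
  "commands": [
    [0,[0,0,0],6],
    [0,[0,0,0],6],
    [0,[0,0,0],0]
  ]
}}

```text
time_s: 51.8
eef_pos: [0.6445, 0.132, 0.111]
tool_rot: [[0.03, 1.0, -0.005], [1.0, -0.03, -0.008], [-0.009, -0.005, -1.0]]
force: [-17.7, -23.3, 14.6]
grip_width: 0.0115
```

```bash
python3 -c "
from plan import *
go2('c')"
```

```text
t=51.80 yaw=88.3 w=0.0115 f=[-17.7 -23.3  14.6] m=[-3.77  2.58  0.62]
c [4.5 0.8 2. ]
```

Emit:
{"api": "arm_command", "payload": {
  "commands": [
    [60,[0,0,0],0],
    [60,[0,0,0],0],
    [60,[0,0,-50],-10],
    [60,[0,0,-50],-10],
    [60,[0,0,-50],-10],
    [60,[0,0,-40],-10],
    [60,[0,0,-40],-10],
    [60,[-5,-46,0],-10],
    [60,[10,-46,0],-10],
    [60,[30,-30,0],-10],
    [60,[0,0,0],-10],
    [60,[0,0,0],0]
  ]
}}

```text
time_s: 53.3
eef_pos: [0.5475, 0.0483, 0.34]
tool_rot: [[-1.0, 0.031, 0.001], [0.031, 1.0, 0.0], [-0.001, 0.0, -1.0]]
force: [-0.4, -0.0, -0.3]
grip_width: 0.0529
```

```bash
python3 - <<'E'
from plan import *
import pickle
c=env.get_calibration("wrist");w=env.read_camera("wrist");s=env.state();print(s["eef_pos"]);go2("d")
pickle.dump(c,open("w4.pkl","wb"))
m=np.mean([proj(c,P[k]) for k in P],0);print(m)
u,v=(m-[150,120]).astype(int);u=max(u,0);v=max(v,0);print(u,v)
cv2.imwrite("pics/c5.png",cv2.convertScaleAbs(cv2.resize(w[v:v+240,u:u+300],None,fx=2.5,fy=2.5,interpolation=cv2.INTER_CUBIC),alpha=1.4)[:,:,::-1])
E
```

```text
[0.54775668 0.04843476 0.33970942]
t=53.35 yaw=178.1 w=0.0527 f=[0.6 0.8 0.1] m=[ 0.06 -0.17 -0.  ]
d [-80.5 -35.4 231.2]
[317.66781772 198.53534013]
167 78
```

View pics/c5.png

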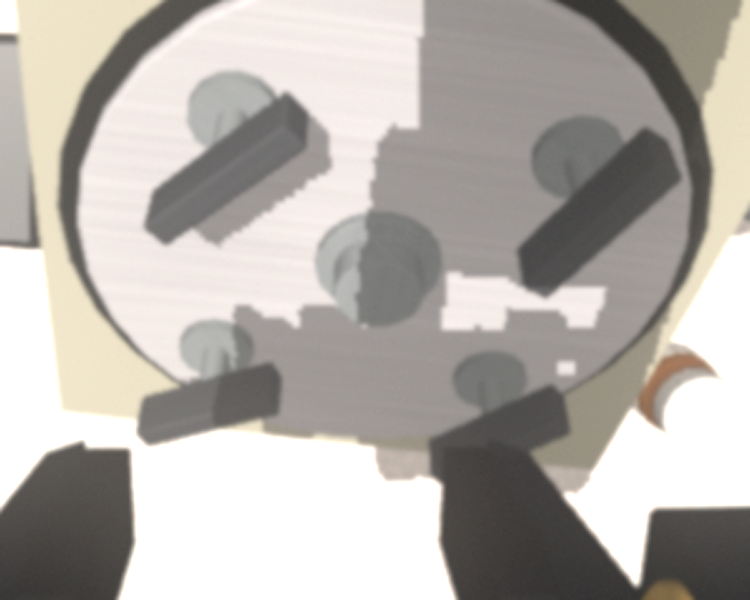

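```bash
python3 - <<'E'
from plan import *
import pickle
c=pickle.load(open("w4.pkl","rb"))
cr=dict(a=((148,205),(288,95)),b=((520,250),(648,130)),c=((430,440),(553,388)),d=((143,402),(275,365)))
al0=dict(a=43.4,b=50.6,c=30.9,d=20.4)
for k,(p,q) in cr.items():
    e=[onplane(c,np.array(z)/2.5+[167,78],P[k]+F@[0,0,.011],F[:,2]) for z in(p,q)];w=F.T@(e[1]-e[0]);al=(np.degrees(np.arctan2(w[1],w[0]))+90)%180-90
    print(k,"lid",al.round(1),"L",np.linalg.norm(w).round(3),"turned",np.radians(al0[k]-al).round(2),"yaw",round(yaw(al)%180,1))
E
```

```text
a lid -40.6 L 0.065 turned 1.47 yaw 126.7
b lid -24.7 L 0.06 turned 1.32 yaw 143.4
c lid -43.8 L 0.059 turned 1.3 yaw 123.5
d lid -57.8 L 0.063 turned 1.36 yaw 110.1
```

Emit:
{"api": "arm_command", "payload": {
  "commands": [
    [40,[-32,30.5,0],0],
    [40,[-32,30.5,0],0],
    [40,[-31,30,0],0],
    [40,[0,0,34],10.6],
    [40,[0,0,34],10.6],
    [40,[0,0,34],10.6],
    [40,[0,0,34],10.6],
    [40,[0,0,34],10.6],
    [40,[0,0,30],0],
    [40,[0,0,18],0],
    [40,[0,0,0],0]
  ]
}}

```text
time_s: 54.72
eef_pos: [0.645, 0.1367, 0.1205]
tool_rot: [[-0.578, 0.816, -0.002], [0.816, 0.578, -0.0], [0.001, -0.002, -1.0]]
force: [-0.1, -0.6, 0.7]
grip_width: 0.0357
```

```bash
python3 -c "
from plan import *
T['c'][2]=.106;go2('c')"
```

```text
t=54.73 yaw=125.3 w=0.0357 f=[-0.1 -0.6  0.7] m=[-0.1  -0.07 -0.  ]
c [-0.4  0.3 14.5]
```

Emit:
{"api": "arm_command", "payload": {
  "commands": [
    [40,[0,0,8],0],
    [40,[0,0,6],0],
    [0,[0,0,0],0],
    [0,[0,0,0],0],
    [0,[0,0,0],0],
    [0,[0,0,0],0]
  ]
}}

```text
time_s: 55.48
eef_pos: [0.645, 0.1362, 0.1076]
tool_rot: [[-0.579, 0.816, -0.001], [0.816, 0.579, -0.001], [-0.0, -0.001, -1.0]]
force: [-4.3, -2.9, 0.4]
grip_width: 0.013
```

```bash
python3 -c "
from plan import *
go2('c')"
```

```text
t=55.48 yaw=125.3 w=0.0130 f=[-4.3 -2.9  0.4] m=[-0.41  0.44  0.15]
c [-0.   0.5 -1.4]
```

Emit:
{"api": "arm_command", "payload": {
  "commands": [
    [0,[0,0,0],7],
    [0,[0,0,0],7],
    [0,[0,0,0],0]
  ]
}}

```text
time_s: 55.85
eef_pos: [0.6459, 0.1343, 0.1086]
tool_rot: [[-0.362, 0.932, 0.002], [0.932, 0.362, -0.004], [-0.004, 0.0, -1.0]]
force: [-3.3, -10.0, 4.9]
grip_width: 0.0139
```

```bash
python3 -c "
from plan import *
go2('c')"
```

```text
t=55.85 yaw=111.2 w=0.0139 f=[ -3.3 -10.    4.9] m=[-1.88  0.2   0.17]
c [ 2.2  0.3 -0.4]
```

Emit:
{"api": "arm_command", "payload": {
  "commands": [
    [0,[0,0,0],7],
    [0,[0,0,0],0]
  ]
}}

```text
time_s: 56.1
eef_pos: [0.6456, 0.134, 0.1086]
tool_rot: [[-0.247, 0.969, 0.001], [0.969, 0.247, -0.004], [-0.004, -0.0, -1.0]]
force: [-4.6, -12.7, 5.9]
grip_width: 0.0152
```

```bash
python3 -c "
from plan import *
go2('c','d')"
```

```text
t=56.10 yaw=104.3 w=0.0152 f=[ -4.6 -12.7   5.9] m=[-2.14  0.52  0.55]
c [ 2.5  0.4 -0.5]
d [-115.1  -48.3    0.6]
```

Emit:
{"api": "arm_command", "payload": {
  "commands": [
    [0,[0,0,0],7],
    [0,[0,0,0],0]
  ]
}}

```text
time_s: 56.35
eef_pos: [0.6455, 0.1331, 0.1087]
tool_rot: [[-0.127, 0.992, 0.0], [0.992, 0.127, -0.006], [-0.006, -0.0, -1.0]]
force: [-7.2, -17.1, 7.2]
grip_width: 0.0152
```

```bash
python3 -c "
from plan import *
go2('c')"
```

```text
t=56.35 yaw=97.3 w=0.0152 f=[ -7.2 -17.1   7.2] m=[-2.77  0.82  0.68]
c [ 3.4  0.3 -0.3]
```

Emit:
{"api": "arm_command", "payload": {
  "commands": [
    [40,[0,0,0],0],
    [40,[0,0,-35],0],
    [40,[0,0,-35],0],
    [40,[-41,-11,0],0],
    [40,[-41,-11,0],0],
    [40,[-41,-11,0],0],
    [40,[0,0,0],-7],
    [40,[0,0,35],-7],
    [40,[0,0,22],0],
    [40,[0,0,0],0]
  ]
}}

```text
time_s: 57.6
eef_pos: [0.6278, 0.0105, 0.1194]
tool_rot: [[-0.364, 0.932, -0.002], [0.932, 0.364, 0.001], [0.001, -0.002, -1.0]]
force: [-0.3, -1.0, 1.3]
grip_width: 0.0353
```

```bash
python3 -c "
from plan import *
T['d'][2]=.106;go2('d')"
```

```text
t=57.60 yaw=111.3 w=0.0353 f=[-0.3 -1.   1.3] m=[-0.01 -0.12 -0.04]
d [ 0.2 -0.5 13.4]
```

Emit:
{"api": "arm_command", "payload": {
  "commands": [
    [40,[0,0,7],0],
    [40,[0,0,6],0],
    [0,[0,0,0],0],
    [0,[0,0,0],0],
    [0,[0,0,0],0],
    [0,[0,0,0],0],
    [0,[0,0,0],7],
    [0,[0,0,0],7],
    [0,[0,0,0],0]
  ]
}}

```text
time_s: 58.72
eef_pos: [0.6262, 0.0084, 0.1074]
tool_rot: [[-0.128, 0.992, -0.006], [0.992, 0.128, -0.003], [-0.003, -0.006, -1.0]]
force: [-11.6, -8.9, 2.4]
grip_width: 0.0148
```

```bash
python3 -c "
from plan import *
go2('d')"
```

```text
t=58.73 yaw=97.3 w=0.0148 f=[-11.6  -8.9   2.4] m=[-1.61  1.81  0.71]
d [ 1.9  1.3 -1.2]
```

Emit:
{"api": "arm_command", "payload": {
  "commands": [
    [0,[0,0,0],7],
    [0,[0,0,0],0]
  ]
}}

```text
time_s: 58.98
eef_pos: [0.6268, 0.0068, 0.1091]
tool_rot: [[-0.005, 1.0, -0.004], [1.0, 0.005, -0.006], [-0.006, -0.004, -1.0]]
force: [-16.0, -15.5, 12.4]
grip_width: 0.0143
```

```bash
python3 -c "
from plan import *
go2('d')"
```

```text
t=58.98 yaw=90.3 w=0.0143 f=[-16.  -15.5  12.4] m=[-2.71  2.38  0.29]
d [3.7 0.4 0.6]
```

Emit:
{"api": "arm_command", "payload": {
  "commands": [
    [0,[0,0,0],7],
    [0,[0,0,0],0]
  ]
}}

```text
time_s: 59.22
eef_pos: [0.6265, 0.0064, 0.1091]
tool_rot: [[0.117, 0.993, -0.004], [0.993, -0.117, -0.007], [-0.007, -0.004, -1.0]]
force: [-17.7, -17.8, 12.2]
grip_width: 0.015
```

```bash
python3 -c "
from plan import *
go2('d')"
```

```text
t=59.23 yaw=83.3 w=0.0150 f=[-17.7 -17.8  12.2] m=[-3.03  2.66  0.65]
d [4.1 0.3 0.6]
```

Emit:
{"api": "arm_command", "payload": {
  "commands": [
    [50,[0,0,0],0],
    [60,[0,0,0],0],
    [60,[0,0,-40],0],
    [60,[0,0,-50],0],
    [60,[0,0,-50],0],
    [60,[0,0,-50],0],
    [60,[0,0,-20],0],
    [60,[0,0,0],0],
    [60,[0,0,0],0]
  ]
}}

```text
time_s: 60.35
eef_pos: [0.628, 0.0104, 0.3161]
tool_rot: [[0.116, 0.993, -0.002], [0.993, -0.116, 0.0], [0.0, -0.002, -1.0]]
force: [1.0, 0.2, -0.1]
grip_width: 0.053
```

```bash
python3 - <<'E'
from plan import *
s=env.state();print(s["time_s"],s["eef_pos"],s["force"])
a=cv2.imread("pics/scene0.png").astype(int);b=env.read_camera("scene")[:,:,::-1].astype(int)
for n,(u,v) in dict(meter=(145,212),bin=(426,222),driver=(382,188),jar=(362,275),case=(258,236),can=(364,236)).items():
    print(n,np.abs(a-b)[v-14:v+15,u-14:u+15].mean().round(1))
env.close_job()
E
```

```text
60.35 [0.62796424 0.0104253  0.31608477] [ 0.9736393   0.19267021 -0.05969284]
meter 1.1
bin 0.9
driver 6.0
jar 1.4
case 1.4
can 5.0
the job is handed in; nothing more can be done
```

The job is handed in at 60.4 s of the 72 s allowed. All four T-bar screws were turned crosswise in two passes, and the evidence says all four are at their stops. No joint value could be read directly, so that rests on torque and camera checks.

- **First pass:** I turned a, c, b, d. A picture then showed only about 0.51–0.56 rad turned (plus the unknown 0–0.3 rad start), too close to the 0.5 limit. I topped up each by about 0.2 rad in the same order.
- **Second pass:** I turned d, b, a, c up to the stop. I gripped c and d a second time, deeper, to make sure. b had also been re-gripped, after the fingers slipped on it.
- **Torque at the end:** the twisting torque at the tool reached 0.54 (a), 0.64 (b), 0.68 (c) and 0.65–0.71 N m (d). The screws resist with at most 0.22 before the stop.
- **Bar angles:** the last picture, taken before the re-grips of c and d, showed 1.47, 1.32, 1.30 and 1.36 rad turned for a, b, c and d. With a start of up to 0.3 rad, this fits the 1.6 stop. c sat at the very edge of that range, which is why I re-gripped it.
- **Bystanders:** the scene picture is unchanged around the multimeter, bin, jar and case. The can and screwdriver patches differ slightly. I took that for a changed arm shadow and did not look further.
- **Disagreements:**
  - The cameras put the bars about 17 mm higher than where the fingers met them. The first grip on a closed on nothing, so I took the height from contact instead.
  - On c's second grip the torque stayed low (0.15–0.17 N m) until about 111°, then jumped to 0.55. It may have turned a little further before reaching the stop.
- **Pictures:** I viewed 10, counting crops.

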